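# Clear the caddy, fetch the gear to the scale, put the caddy back in order

## Task

First clear the glue stick, the dropper bottle and the small pot, which hem in the printed gear on the plywood caddy: stand all three upright on the rubber mat without shifting the gear. Then, with them still there, weigh the gear: lay it flat, hub up, on the middle of the scale's pan. Finally stand the three back upright on the caddy, each in the middle of the very place it stood on at the start, knocking nothing over and leaving the sanding sponge and the small parts box alone.

Things in the scene. Friction and masses are not known exactly. Their poses are not given: they have to be found in the camera images.
- glue_center (a point): Glue stick standing upright: round, 27 mm across, 92 mm tall, its purple cap the top 28 mm. The point is its centre, 46 mm above its underside; z up along its axis. 40 g. Grip it 55 to 75 mm above its underside, so that the gripper clears its top. It, the dropper and the pot stand at the start on the caddy's three outer places, in any order.
- dropper_center (a point): Amber dropper bottle, upright, 102 mm tall: bottle body 33 mm across, straight to about 50 mm, then shoulder, black collar (24 mm across) at 62 to 77 mm, thin rubber bulb above. The point is on its axis 51 mm above its underside; z up. 70 g. Grip the top of the bottle body, fingertips about 40 mm above its underside, so that the bulb fits below the gripper's palm.
- pot_center (a point): Small pink printed pot standing upright: round, facetted, bellied, 52 mm across at the widest (about 30 mm up), mouth 44 mm, 58 mm tall. The point is its centre, 29 mm above its underside; z along its axis, up. 50 g. Grip it across the belly, 25 to 35 mm above its underside.
- gear_center (a point): Light grey printed spur gear lying flat in the middle of the caddy: 41 mm across the teeth, rim 9 mm thick, hub 16 mm across on top, 14 mm tall in all. The point is its centre, 7 mm above its underside; z up, out of the hub. 20 g. Between the cheeks it can be gripped across the teeth only along the caddy's x, fingertips about 2 mm above the plate.
- caddy: Fixed plywood plate, 225 (x) by 160 (y) mm, top 8 mm above the table. Origin: middle of its underside; z up, x away from the robot, turned up to 0.2 rad. Cork marks flush with the top: the gear's at (0, 0), three outer places, 60 mm across, at x, y = (-76, 42), (-76, -42), (72, 0) mm. Beside the gear at y = +-34.5 mm two cheeks, 26 mm long in x, 5 mm thick, top 26 mm above the table.
- mat: Fixed black rubber mat, the side area: 180 by 180 mm, 3 mm thick, flat, empty at the start. Origin: middle of its underside; z up. The three things fit on it side by side, for example at x, y = (-45, 45), (-45, -45) and (50, 0) mm in its frame.
- pan_center (a point): Fixed white bench scale, 150 by 110 mm, with a round steel pan 90 mm across and a dark display on the robot's side. The point is the middle of the pan's top, 26 mm above the table; z up. Caddy, mat and scale stand side by side in any order. Similar pots, gears and glue sticks farther back beside the printer belong to the room and are not meant.
- sponge_center (a point): Beige sanding sponge 42 x 68 x 24 mm, a bystander on the table; the point is its centre. Leave it.
- partbox_center (a point): Small flat parts box, black with a pale lid, 42 x 62 x 20 mm, a bystander on the table; the point is its centre. Leave it.

How it is judged:
By the outcome, as a careful person would: the job done as asked, in the order asked, and still so for the second after the job is handed in, with the robot touching nothing.
It also fails if it takes over 152 s, if anything falls off the work surface, if the arm or the gripper's body presses on something with over 40 N, if the wrist force passes 120 N, or if a joint passes its speed limit or range.

## Robot

A 6-joint arm with a two-finger parallel gripper is mounted at the origin on a cart in front of the work surface, level with it; the furniture and walls round the work are solid. World frame = base frame: x ahead of the robot, y to its left, z up, the work surface at z = 0. Lengths are in mm, angles in rad, forces in N, time in s.
With the tool pointing down it reaches from about 350 to 775 mm from the base axis. Payload 7.3 kg.
Tool frame: the origin (TCP) lies between the finger pads; the fingertips stand 25 mm ahead of it and the grasp point (between the pads) lies 6 mm ahead of it; z points along the fingers, y is the line along which they close (so a half turn about z gives the same grasp; the last joint's range is limited). The gripper opens to 92 mm and grips with 3 to 60 N. Pads are 19 mm wide; open, the fingers measure 130 mm over their backs; the gripper's body (75 mm by 190 mm) begins 47 mm behind the grasp point.
Start: joints at [1.195, 0.342, 1.524, -0, 1.275, -0.146], TCP at [119.569, 511.22, 251.741] pointing down, gripper open.
Joint ranges: [-2.53, 2.53], [-0.77, 2.02], [0.04, 2.7], [-1, 4.14], [0.28, 2.66], [-3.11, 3.11]. Speed limits (rad/s): [2.57, 2.57, 3.14, 3.14, 3.14, 3.14].

## Interface

Orientations are given as [roll, pitch, yaw] about the fixed x, y, z axes, in that order (R = Rz(yaw) Ry(pitch) Rx(roll)).
In Python, from plant import bot gives the robot as it stands.
- The arm moves only by the tool play_rows, never from a script. Its argument "commands" is a list of rows, each an object of numbers: "x", "y", "z": the shift along the tool's x, y, z in m; "twist": the turn about the tool's z in degrees. In form: [{"x": .., "y": .., "z": .., "twist": ..}, ...]. A call has exactly 8 rows; each row is the pose to reach, as a shift and turn from the pose commanded when the call began, along the tool's axes at that moment; what a row does not reach only later rows make up. A row lasts 1/10 s, in which the tool goes at most 50 mm and 8.59 degrees, less where a joint would pass 70% of its speed; a pose out of reach is approached as far as the arm can. A call with a gripper value outside its range is refused whole. "jaw" is the closure, from 0 (fully open) to 1 (shut), set as the call begins (left out, the last holds). The fingers move at their own pace and stop on an object; the grip force is fixed at half the most. Time passes only in rows, so rows that repeat a pose let the fingers close, or fill a call up. It gives the time, the measured TCP pose, the force, the opening and the grip force at its end, in the units of the state.
- bot.get_obs(): the state, without advancing time (a new reading comes with each control period).
- bot.capture(name): name is "scene" or "top" or "wrist"; returns a dict with "pixels" (400x640x3 uint8, red, green, blue), "fx", "fy", "cx", "cy" (pixels), "k1" (the pictures are not rectified: a ray, as slopes to the right and down, at radius r is drawn at 1 + k1 r^2 times it, then the intrinsics apply), "eye" and "rotation" of the camera in the world. Camera axes: x right, y down, z forward; pixel columns grow to the right and rows downward; lengths in mm; the calibration is good to about 2 mm. A picture is of the moment at which its call begins. There is no depth.
- bot.close_job(): hands the job in; it is judged then, once.
The state is a dict: "time": time; "joint_positions": joint angles; "dq": joint speeds; "tau": joint torques, N m; "tool_pos": TCP position; "tcp_rot": TCP orientation; "contact_force": force on the tool from outside, world axes, zero at the start; "moment": the same for the moment, N m; "grip_width": finger opening in mm; "finger_force": force on a finger pad.
Only numpy, scipy, OpenCV 4.12 (cv2) and the standard library are available. Lean on these libraries where they do the work, as an engineer would, in place of code of your own. Each camera call takes 0.05 s, during which the arm holds its last target. There are 200 camera calls.

## Working session

There is one attempt and no reset: what is moved stays moved. The work goes in short steps, Python scripts to look and compute and a tool call to move; the robot and the scene stay as the last step left them, time stands still between calls to the robot, and variables do not carry over. Pictures are saved under pics/ and viewed, at most 15 in all, crops included, and the job is handed in when it is done.

Besides the shell and the picture viewer there is one more tool, called after "Call:" as a command line: name --argument value ..., lists and objects as JSON in quotes. play_rows: Moves the arm, as the interface text tells. Its arguments: {"type":"object","properties":{"commands":{"type":"array"},"jaw":{"type":"number"}},"required":["commands"]}

```bash
mkdir -p pics; ls; cat > h.py <<'E'
import numpy as np, cv2, pickle
from plant import bot
def snap(n,f):
    c=bot.capture(n); cv2.imwrite(f'pics/{f}.png',cv2.cvtColor(c['pixels'],cv2.COLOR_RGB2BGR)); pickle.dump(dict(c),open(f'pics/{f}.pkl','wb')); return c
def load(f): return pickle.load(open(f'pics/{f}.pkl','rb'))
def ray(c,u,v):
    K=np.array([[c['fx'],0,c['cx']],[0,c['fy'],c['cy']],[0,0,1.]])
    p=cv2.undistortPoints(np.array([[[u,v]]],float),K,np.array([c['k1'],0,0,0.]))[0,0]
    d=np.array(c['rotation'])@[p[0],p[1],1]; return np.array(c['eye']),d/np.linalg.norm(d)
def onz(c,u,v,z):
    e,d=ray(c,u,v); return e+d*(z-e[2])/d[2]
def tri(*l):
    A=np.zeros((3,3));b=np.zeros(3)
    for c,u,v in l:
        e,d=ray(c,u,v);P=np.eye(3)-np.outer(d,d);A+=P;b+=P@e
    return np.linalg.solve(A,b)
def proj(c,p):
    K=np.array([[c['fx'],0,c['cx']],[0,c['fy'],c['cy']],[0,0,1.]])
    R=np.array(c['rotation']).T
    q=R@(np.array(p,float)-c['eye'])
    return cv2.projectPoints(q[None],np.zeros(3),np.zeros(3),K,np.array([c['k1'],0,0,0.]))[0].ravel()
E
python3 - <<'E'
from h import *
for n in ['scene','top','wrist']:
    c=snap(n,n+'0'); print(n,c['eye'],np.round(c['rotation'],3).tolist(),c['fx'],c['k1'])
print(bot.get_obs())
E
```

```text
pics
scene [1031.49283391 -230.53425773  845.43224907] [-2.594, -0.007, 1.29] 366.84605790310445 0.006502031438953249
top [436.01634204 -79.58294335 975.81977723] [-2.99, -0.021, -1.581] 363.7765797950228 0.013084160892857952
wrist [ 39.7435318  529.52497782 383.87134248] [2.839, 0.001, 1.341] 322.42656730462716 0.0003489232730448585
{'time': 0.15, 'joint_positions': array([ 1.19498735e+00,  3.42566793e-01,  1.52477348e+00,  8.68586601e-06,
        1.27537555e+00, -1.46012581e-01]), 'dq': array([ 0.00061941, -0.00198339, -0.00370394, -0.00015612, -0.00088953,
        0.00138666]), 'tau': array([ 1.02921640e-03, -4.31466222e+01, -2.44352746e+01,  7.17526814e-02,
        5.36412292e-02, -1.07167973e-04]), 'tool_pos': array([119.47056065, 510.96023961, 251.21086939]), 'tcp_rot': array([-3.14048264e+00, -1.71633226e-04,  2.91179363e+00]), 'contact_force': array([-0.04439051, -0.18170512,  0.51615593]), 'moment': array([ 0.03245219,  0.02249168, -0.03395548]), 'finger_force': 0.0, 'grip_width': 91.84586372809882}
```

View pics/top0.png

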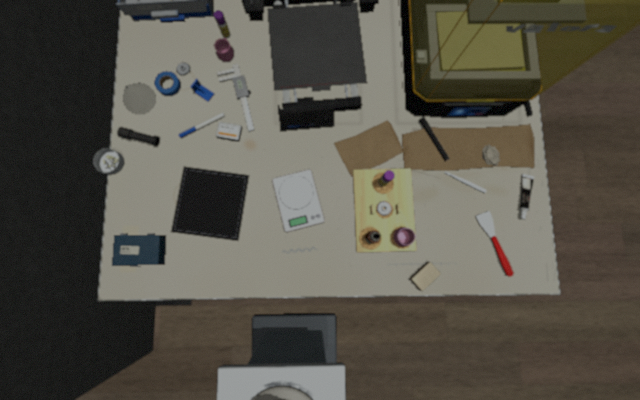

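View pics/scene0.png

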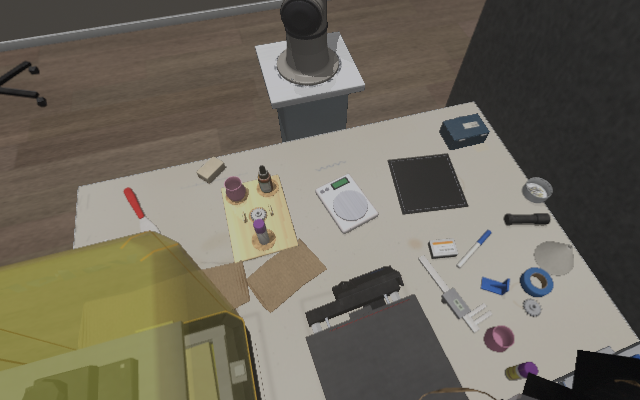

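The top view shows the caddy at about (384,210), the scale at (299,200) and the mat at (210,203). The glue stick is on the far place (384,180), the dropper near left (372,238) and the pot near right (403,237). The scene view agrees. Next, enlarged crops; "rotation" is given as rpy.

```bash
python3 - <<'E'
s=open('h.py').read()
s=s.replace("from plant import bot","from plant import bot\nfrom scipy.spatial.transform import Rotation as Ro\ndef RM(c): return Ro.from_euler('xyz',c['rotation']).as_matrix()").replace("np.array(c['rotation'])@","RM(c)@").replace("np.array(c['rotation']).T","RM(c).T")
open('h.py','w').write(s)
E
python3 - <<'E'
from h import *
c=load('top0'); 
for u,v in [(384,210),(299,192),(210,203),(425,276),(180,168),(248,175),(238,239),(173,232)]: print(u,v,np.round(onz(c,u,v,8)))
im=cv2.imread('pics/top0.png')[158:268,268:433]; a=cv2.resize(im,None,fx=4.8,fy=4.8,interpolation=cv2.INTER_CUBIC)
im=cv2.imread('pics/scene0.png')[145:270,195:385]; b=cv2.resize(im,None,fx=4.2,fy=4.2,interpolation=cv2.INTER_CUBIC)
cv2.imwrite('pics/top0c.png',a);cv2.imwrite('pics/scene0c.png',b)
E
```

```text
384 210 [ 543. -275.    8.]
299 192 [594. -47.   8.]
210 203 [565. 190.   8.]
425 276 [ 369. -376.    8.]
180 168 [661. 274.   8.]
248 175 [641.  91.   8.]
238 239 [469. 114.   8.]
173 232 [489. 283.   8.]
```

View pics/top0c.png

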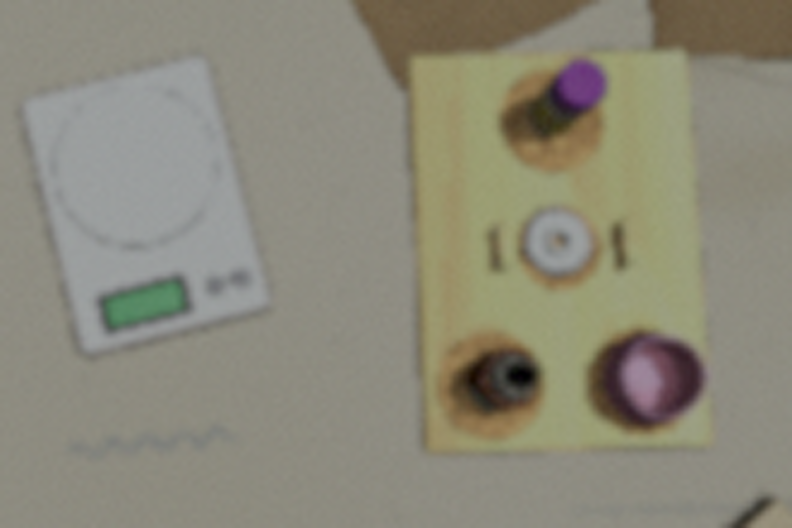

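View pics/scene0c.png

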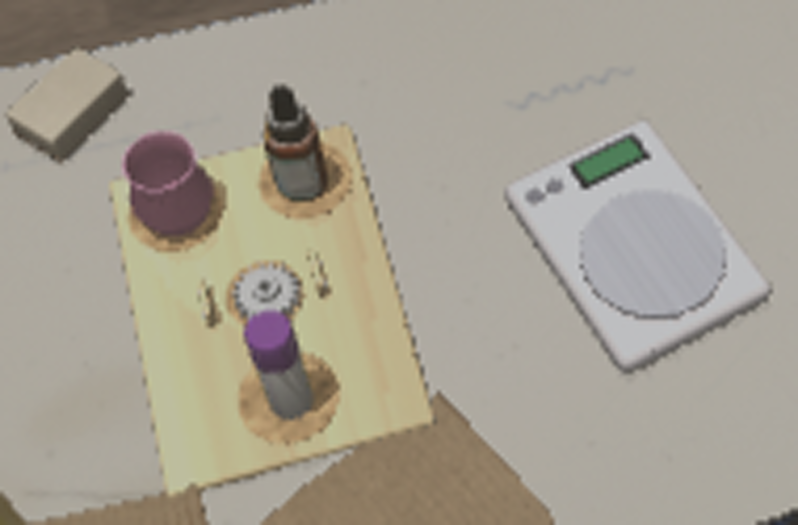

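```bash
python3 - <<'E'
from h import *
T=load('top0');S=load('scene0')
t=lambda X,Y:(T,268+(X+.5)/4.8-.5,158+(Y+.5)/4.8-.5)
s=lambda X,Y:(S,195+(X+.5)/4.2-.5,145+(Y+.5)/4.2-.5)
P={'nl':(t(428,450),s(350,124),8),'fl':(t(410,55),s(432,422),8),'fr':(t(686,50),s(172,494),8),'nr':(t(711,448),s(110,186),8),
'pan':(t(136,167),s(653,254),26),'gear':(t(559,241),s(266,289),22),'pot':(t(655,380),s(160,160),66),'drop':(t(522,376),s(281,93),108),'glue':(t(582,84),s(269,326),100)}
for k,(a,b,z) in P.items(): print(k,np.round(tri(a,b)),'top',np.round(onz(*a,z)),'scn',np.round(onz(*b,z)))
c=np.array([onz(*P[k][i],8)[:2] for i in (0,1) for k in ('nl','fl','fr','nr')]).reshape(2,4,2)
for q in c:
  print(np.linalg.norm(np.roll(q,-1,0)-q,axis=1),q.mean(0)); 
q=c.mean(0);m=np.array([[-112.5,80],[112.5,80],[112.5,-80],[-112.5,-80]])
a=q-q.mean(0);th=np.arctan2((m[:,0]*a[:,1]-m[:,1]*a[:,0]).sum(),(m*a).sum());R=np.array([[np.cos(th),-np.sin(th)],[np.sin(th),np.cos(th)]])
print(th,q.mean(0),[(R@p+q.mean(0)).round(1) for p in ((-76,42),(-76,-42),(72,0))])
# mat
print('mat scene')
for u,v in [(388,159),(452,154),(467,207),(401,213)]: print(onz(S,u,v,3).round())
for u,v in [(180,168),(248,175),(238,239),(173,232)]: print(onz(T,u,v,3).round())
E
```

```text
nl [ 435. -197.    9.] top [ 434. -199.    8.] scn [ 434. -195.    8.]
fl [ 656. -194.    7.] top [ 656. -194.    8.] scn [ 657. -193.    8.]
fr [ 659. -349.    8.] top [ 658. -352.    8.] scn [ 659. -347.    8.]
nr [ 434. -356.    0.] top [ 434. -355.    8.] scn [ 440. -354.    8.]
pan [591. -38.  22.] top [590. -39.  26.] scn [593. -37.  26.]
gear [ 548. -272.   19.] top [ 547. -272.   22.] scn [ 550. -270.   22.]
pot [ 469. -313.   63.] top [ 469. -311.   66.] scn [ 471. -314.   66.]
drop [ 470. -234.  105.] top [ 470. -234.  108.] scn [ 473. -234.  108.]
glue [ 619. -270.  101.] top [ 619. -271.  100.] scn [ 619. -269.  100.]
[221.86814182 157.65421545 224.23426228 156.06058486] [ 545.53902214 -274.79765178]
[222.38949461 153.64318535 219.50479964 158.55444288] [ 547.66344475 -272.34586914]
0.017170292111951813 [ 546.60123345 -273.57176046] [array([ 469.9, -232.9]), array([ 471.3, -316.9]), array([ 618.6, -272.3])]
mat scene
[465. 120.   3.]
[499. 305.   3.]
[671. 265.   3.]
[640.  89.   3.]
[662. 275.   3.]
[642.  92.   3.]
[470. 115.   3.]
[490. 285.   3.]
```

Measured heights agree with the text: caddy top about 8, gear 22, pot 66, glue 100, dropper 108. Caddy centre is about (547,-273) with yaw about 0.017, and the mat is at about (566,192). I'll turn the tool to yaw about 1.588, so it closes along the caddy's x, while going over.

Call:
play_rows --commands '[{"x": -0.045, "y": -0.021, "z": 0, "twist": 8.5}, {"x": -0.09, "y": -0.042, "z": 0, "twist": 17}, {"x": -0.135, "y": -0.064, "z": 0, "twist": 25.5}, {"x": -0.18, "y": -0.085, "z": 0, "twist": 34}, {"x": -0.225, "y": -0.106, "z": 0, "twist": 42.5}, {"x": -0.27, "y": -0.127, "z": 0, "twist": 51}, {"x": -0.315, "y": -0.149, "z": 0, "twist": 59.5}, {"x": -0.36, "y": -0.17, "z": 0, "twist": 68}]' --jaw 0.2

```text
time: 0.95
tool_pos: [432.6, 262.0, 251.7]
tcp_rot: [-3.141, -0.0, 1.719]
contact_force: [0.4, -0.0, -0.1]
grip_width: 73.9
finger_force: 0.0
```

```bash
cat >> h.py <<'E'
def go(x,y,z,yaw=None):
    o=bot.get_obs();p=o['tool_pos'];w=o['tcp_rot'][2];d=np.array([x,y,z])-p
    R=Ro.from_euler('xyz',o['tcp_rot']).as_matrix()
    print('t',o['time'],'at',p.round(1),'yaw',round(w,4),'shift',(R.T@d).round(1),'twist',None if yaw is None else np.degrees(w-yaw).round(2),'w',round(o['grip_width'],1),round(o['finger_force'],1),'F',o['contact_force'].round(1))
E
python3 -c "
from h import *
go(500,-190,250,1.588)"
```

```text
t 0.95 at [432.6 262.  251.7] yaw 1.7187 shift [-4.57e+02  1.00e-01  1.60e+00] twist 7.49 w 73.9 0.0 F [ 0.4 -0.  -0.1]
```

Call:
play_rows --commands '[{"x": -0.05, "y": 0, "z": 0, "twist": 4}, {"x": -0.1, "y": 0, "z": 0, "twist": 7.8}, {"x": -0.15, "y": 0, "z": 0, "twist": 7.8}, {"x": -0.2, "y": 0, "z": 0, "twist": 7.8}, {"x": -0.25, "y": 0, "z": 0, "twist": 7.8}, {"x": -0.3, "y": 0, "z": 0, "twist": 7.8}, {"x": -0.35, "y": 0, "z": 0, "twist": 7.8}, {"x": -0.4, "y": 0, "z": 0, "twist": 7.8}]'

```text
time: 1.75
tool_pos: [492.6, -133.6, 251.6]
tcp_rot: [-3.142, -0.0, 1.589]
contact_force: [0.3, 0.4, -0.6]
grip_width: 73.6
finger_force: 0.0
```

Call:
play_rows --commands '[{"x": -0.05, "y": 0.02, "z": 0, "twist": 0}, {"x": -0.09, "y": 0.04, "z": 0, "twist": 0}, {"x": -0.1, "y": 0.05, "z": 0, "twist": 0}, {"x": -0.1, "y": 0.05, "z": 0, "twist": 0}, {"x": -0.1, "y": 0.05, "z": 0, "twist": 0}, {"x": -0.1, "y": 0.05, "z": 0, "twist": 0}, {"x": -0.1, "y": 0.05, "z": 0, "twist": 0}, {"x": -0.1, "y": 0.05, "z": 0, "twist": 0}]'

```text
time: 2.55
tool_pos: [544.5, -229.8, 252.2]
tcp_rot: [3.141, 0.0, 1.59]
contact_force: [-0.2, -0.3, -0.3]
grip_width: 73.4
finger_force: 0.0
```

```bash
python3 -c "
from h import *
snap('wrist','w1');go(619,-271,140,1.588)"
```

```text
t 2.6 at [ 544.5 -230.   252.1] yaw 1.5897 shift [-42.4  73.6 112.2] twist 0.1 w 73.2 0.0 F [ 0.2 -0.5  0.4]
```

View pics/w1.png

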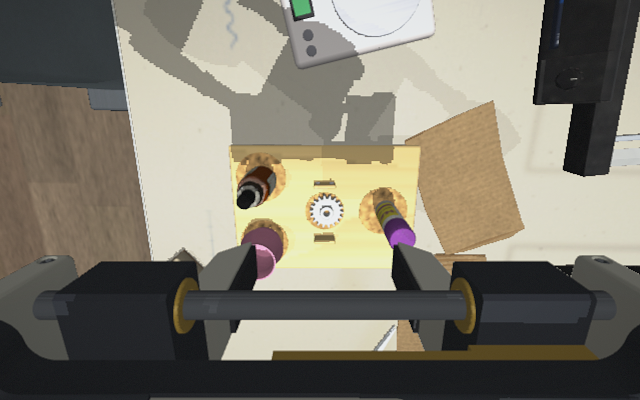

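The wrist view shows the whole caddy: gear hub (326,212), glue cap (400,235), dropper bulb (247,197), and the pot partly behind a finger at (262,248). I'll enlarge it once.

```bash
python3 -c "
from h import *
im=cv2.imread('pics/w1.png')[136:286,222:427];cv2.imwrite('pics/w1c.png',cv2.resize(im,None,fx=3.9,fy=3.9,interpolation=cv2.INTER_CUBIC))"
```

```text
(no output)
```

View pics/w1c.png

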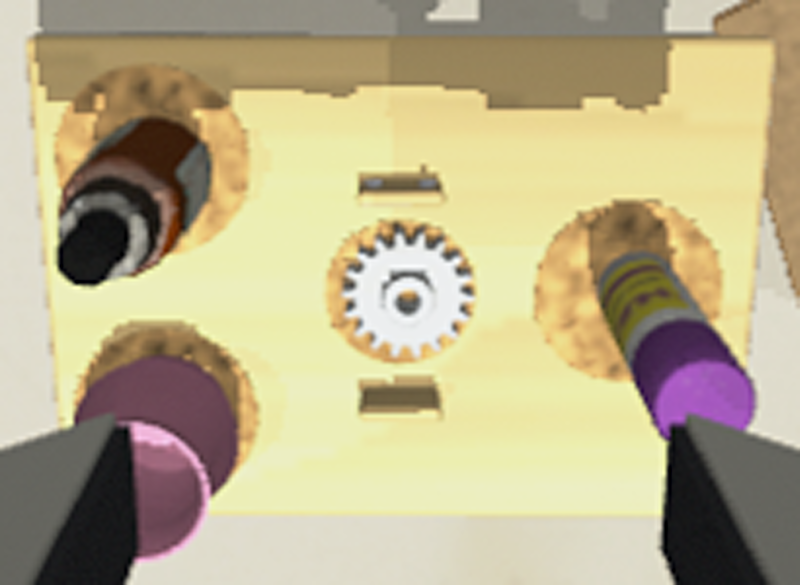

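```bash
python3 - <<'E'
from h import *
from scipy.optimize import least_squares
W=load('w1');T=load('top0');S=load('scene0')
w=lambda X,Y:(W,222+(X+.5)/3.9-.5,136+(Y+.5)/3.9-.5)
t=lambda X,Y:(T,268+(X+.5)/4.8-.5,158+(Y+.5)/4.8-.5)
s=lambda X,Y:(S,195+(X+.5)/4.2-.5,145+(Y+.5)/4.2-.5)
L=[((-112.5,80),w(30,40)),((112.5,80),w(773,40)),((112.5,-80),w(755,515)),((-76,42),w(151,156)),((72,0),w(627,290)),((0,0),w(401,291))]
def f(v,full=False):
    R=Ro.from_euler('z',v[2]).as_matrix()[:2,:2]
    r=np.array([onz(*o,8)[:2]-(R@np.array(m)+v[:2]) for m,o in L]); return r if full else r.ravel()
r=least_squares(f,[547,-273,.017]); print(r.x,f(r.x,True).round(1).tolist())
for k,a,b,c,z in [('gear',t(559,241),w(407,295),s(266,289),22),('glue',t(582,84),w(706,386),s(269,326),100),('drop',t(522,376),w(92,246),s(281,93),108),('pot',t(655,380),w(140,490),s(160,160),66),('pan',t(136,167),t(136,167),s(653,254),26)]:
    print(k,tri(a,b).round(1),tri(a,b,c).round(1),onz(*b,z).round(1))
print('rim',onz(*w(408,293),17).round(1))
R=Ro.from_euler('z',r.x[2]).as_matrix()[:2,:2]
print([(R@np.array(p)+r.x[:2]).round(1).tolist() for p in ((-76,42),(-76,-42),(72,0))])
go(619,-271,140,1.588)
E
```

```text
[ 5.45991913e+02 -2.73711109e+02  2.80296730e-02] [[2.0, -0.2], [-2.3, -2.4], [4.1, 0.3], [-1.1, 2.3], [-1.7, -0.2], [-1.1, 0.2]]
gear [ 547.5 -273.    15.3] [ 547.4 -271.7   18.1] [ 546.7 -270.2   22. ]
glue [ 625.3 -276.7   74.9] [ 619.2 -269.1   99.4] [ 619.2 -266.1  100. ]
drop [ 470.3 -235.4   95.7] [ 470.8 -233.6  103.9] [ 473.1 -230.9  108. ]
pot [ 470.9 -312.3   66.8] [ 470.7 -313.    65.9] [ 472.3 -314.6   66. ]
pan [ 313.3 -111.7 1734.4] [590.6 -38.2  21.9] [589.6 -39.3  26. ]
rim [ 547.  -271.2   17. ]
[[468.8, -233.9], [471.2, -317.8], [618.0, -271.7]]
t 2.6 at [ 544.5 -230.   252.1] yaw 1.5897 shift [-42.4  73.6 112.2] twist 0.1 w 73.2 0.0 F [ 0.2 -0.5  0.4]
```

Call:
play_rows --commands '[{"x": -0.02, "y": 0.037, "z": 0.01, "twist": 0}, {"x": -0.041, "y": 0.074, "z": 0.03, "twist": 0}, {"x": -0.041, "y": 0.074, "z": 0.07, "twist": 0}, {"x": -0.041, "y": 0.074, "z": 0.11, "twist": 0}, {"x": -0.041, "y": 0.074, "z": 0.145, "twist": 0}, {"x": -0.041, "y": 0.074, "z": 0.165, "twist": 0}, {"x": -0.041, "y": 0.074, "z": 0.173, "twist": 0}, {"x": -0.041, "y": 0.074, "z": 0.173, "twist": 0}]'

```text
time: 3.4
tool_pos: [619.0, -269.9, 77.9]
tcp_rot: [-3.14, -0.001, 1.589]
contact_force: [0.8, -0.9, 1.7]
grip_width: 73.4
finger_force: 0.0
```

Call:
play_rows --commands '[{"x": 0, "y": 0, "z": 0, "twist": 0}, {"x": 0, "y": 0, "z": 0, "twist": 0}, {"x": 0, "y": 0, "z": 0, "twist": 0}, {"x": 0, "y": 0, "z": 0, "twist": 0}, {"x": 0, "y": 0, "z": 0, "twist": 0}, {"x": 0, "y": 0, "z": 0, "twist": 0}, {"x": 0, "y": 0, "z": 0, "twist": 0}, {"x": 0, "y": 0, "z": 0, "twist": 0}]' --jaw 1

```text
time: 4.2
tool_pos: [619.3, -270.3, 78.8]
tcp_rot: [3.142, -0.0, 1.589]
contact_force: [-0.3, -0.0, 1.2]
grip_width: 26.7
finger_force: 30.0
```

```bash
python3 -c "
from h import *
snap('wrist','w2');go(619,-271,180,1.588)"
```

```text
t 4.25 at [ 619.3 -270.3   78.7] yaw 1.5889 shift [  -0.7   -0.3 -101.3] twist 0.05 w 26.2 30.0 F [0.5 0.8 0.9]
```

Call:
play_rows --commands '[{"x": 0, "y": 0, "z": -0.02, "twist": 0}, {"x": 0, "y": 0, "z": -0.06, "twist": 0}, {"x": 0, "y": 0, "z": -0.1, "twist": 0}, {"x": 0.03, "y": 0, "z": -0.1, "twist": 0}, {"x": 0.07, "y": 0, "z": -0.1, "twist": 0}, {"x": 0.115, "y": 0, "z": -0.1, "twist": 0}, {"x": 0.16, "y": 0, "z": -0.1, "twist": 0}, {"x": 0.205, "y": 0, "z": -0.1, "twist": 0}]'

```text
time: 5.05
tool_pos: [615.3, -63.7, 178.7]
tcp_rot: [-3.142, -0.0, 1.588]
contact_force: [1.2, 0.5, -0.9]
grip_width: 26.2
finger_force: 30.0
```

Call:
play_rows --commands '[{"x": 0.045, "y": 0.005, "z": 0, "twist": 0}, {"x": 0.09, "y": 0.005, "z": 0, "twist": 0}, {"x": 0.135, "y": 0.005, "z": 0, "twist": 0}, {"x": 0.18, "y": 0.005, "z": 0, "twist": 0}, {"x": 0.215, "y": 0.005, "z": 0.01, "twist": 0}, {"x": 0.235, "y": 0.005, "z": 0.03, "twist": 0}, {"x": 0.241, "y": 0.005, "z": 0.06, "twist": 0}, {"x": 0.241, "y": 0.005, "z": 0.085, "twist": 0}]'

```text
time: 5.85
tool_pos: [615.7, 177.4, 92.4]
tcp_rot: [-3.141, -0.0, 1.591]
contact_force: [0.1, 0.6, -1.0]
grip_width: 26.5
finger_force: 30.0
```

```bash
python3 -c "
from h import *
c=snap('top','t1')
go(616,176,74,1.588)"
```

```text
t 5.9 at [613.4 176.2  87.8] yaw 1.5903 shift [-0.2  2.7 13.8] twist 0.13 w 26.1 30.0 F [-2.5 -0.3 -4.7]
```

View pics/t1.png

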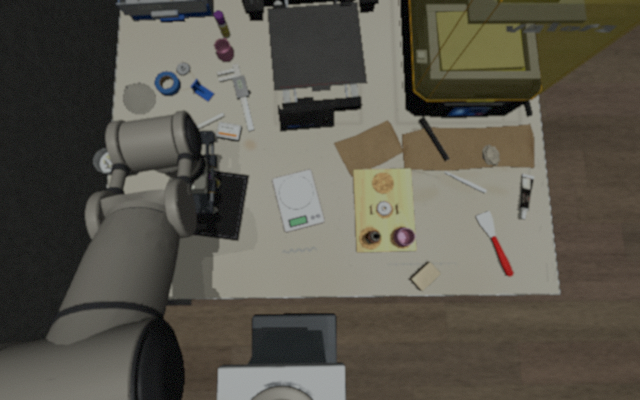

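The glue's caddy place is now empty at (384,183) and the arm is over the mat. Nothing else has moved. Lowering gently.

Call:
play_rows --commands '[{"x": 0, "y": 0, "z": 0, "twist": 0}, {"x": 0, "y": 0, "z": 0, "twist": 0}, {"x": 0, "y": 0, "z": 0.006, "twist": 0}, {"x": 0, "y": 0, "z": 0.012, "twist": 0}, {"x": 0, "y": 0, "z": 0.016, "twist": 0}, {"x": 0, "y": 0, "z": 0.019, "twist": 0}, {"x": 0, "y": 0, "z": 0.0195, "twist": 0}, {"x": 0, "y": 0, "z": 0.0195, "twist": 0}]'

```text
time: 6.7
tool_pos: [616.3, 175.7, 74.1]
tcp_rot: [-3.141, -0.0, 1.589]
contact_force: [-0.7, -0.8, -0.4]
grip_width: 26.1
finger_force: 30.0
```

```bash
python3 -c "
from h import *
go(616,176,74,1.588)"
```

```text
t 6.7 at [616.3 175.7  74.1] yaw 1.5889 shift [ 0.3 -0.3  0.1] twist 0.05 w 26.1 30.0 F [-0.7 -0.8 -0.4]
```

Call:
play_rows --commands '[{"x": 0, "y": 0, "z": 0, "twist": 0}, {"x": 0, "y": 0, "z": 0, "twist": 0}, {"x": 0, "y": 0, "z": 0, "twist": 0}, {"x": 0, "y": 0, "z": 0, "twist": 0}, {"x": 0, "y": 0, "z": -0.02, "twist": 0}, {"x": 0, "y": 0, "z": -0.05, "twist": 0}, {"x": 0, "y": 0, "z": -0.085, "twist": 0}, {"x": 0, "y": 0, "z": -0.11, "twist": 0}]' --jaw 0.2

```text
time: 7.5
tool_pos: [616.8, 175.8, 186.7]
tcp_rot: [3.139, -0.0, 1.589]
contact_force: [0.5, 0.3, 0.1]
grip_width: 73.3
finger_force: 0.0
```

Call:
play_rows --commands '[{"x": -0.03, "y": -0.01, "z": 0, "twist": 0}, {"x": -0.07, "y": -0.026, "z": 0, "twist": 0}, {"x": -0.115, "y": -0.043, "z": 0, "twist": 0}, {"x": -0.16, "y": -0.06, "z": 0, "twist": 0}, {"x": -0.205, "y": -0.077, "z": 0, "twist": 0}, {"x": -0.25, "y": -0.094, "z": 0, "twist": 0}, {"x": -0.295, "y": -0.111, "z": 0, "twist": 0}, {"x": -0.34, "y": -0.128, "z": 0, "twist": 0}]'

```text
time: 8.3
tool_pos: [493.6, -168.2, 184.5]
tcp_rot: [3.141, 0.0, 1.589]
contact_force: [0.9, -0.3, 0.3]
grip_width: 73.6
finger_force: 0.0
```

Call:
play_rows --commands '[{"x": -0.04, "y": -0.015, "z": 0, "twist": 0}, {"x": -0.06, "y": -0.022, "z": 0, "twist": 0}, {"x": -0.069, "y": -0.025, "z": 0, "twist": 0}, {"x": -0.069, "y": -0.025, "z": 0, "twist": 0}, {"x": -0.069, "y": -0.025, "z": 0, "twist": 0}, {"x": -0.069, "y": -0.025, "z": 0, "twist": 0}, {"x": -0.069, "y": -0.025, "z": 0, "twist": 0}, {"x": -0.069, "y": -0.025, "z": 0, "twist": 0}]'

```text
time: 9.1
tool_pos: [471.0, -235.2, 184.2]
tcp_rot: [3.142, -0.0, 1.59]
contact_force: [0.3, 0.2, -0.1]
grip_width: 73.7
finger_force: 0.0
```

```bash
python3 -c "
from h import *
c=snap('wrist','w3')
go(470.5,-234.5,72.5,1.588)
W=c
for n,p in [('dropbase',(470,-234,8)),('droptop',(470,-234,110)),('gear',(547,-272,22))]: print(n,proj(W,p))
a=load('top0');print(bot.get_obs()['grip_width'])
"
```

```text
t 9.15 at [ 471.  -235.4  184.2] yaw 1.5899 shift [  0.9  -0.5 111.7] twist 0.11 w 73.5 0.0 F [-0.5  0.2 -0.5]
dropbase [323.98016827 188.7307592 ]
droptop [323.92382685 225.95607057]
gear [401.52554246 231.18602114]
73.47961702583754
```

View pics/w3.png

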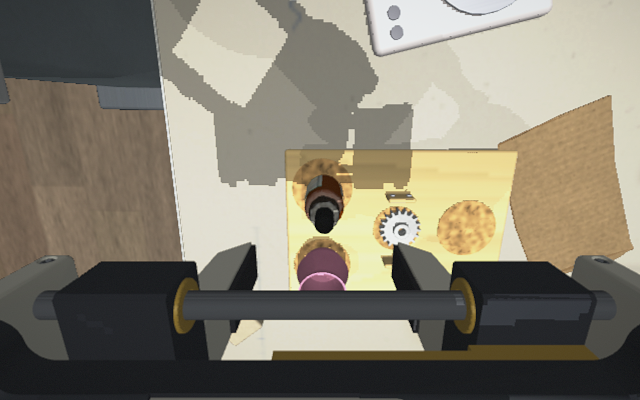

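The dropper bulb is at about (323,222), within a few mm of the predicted (324,226), so it lies between the fingers. Descending and closing.

Call:
play_rows --commands '[{"x": 0.002, "y": 0, "z": 0.02, "twist": 0}, {"x": 0.002, "y": 0, "z": 0.045, "twist": 0}, {"x": 0.002, "y": 0, "z": 0.07, "twist": 0}, {"x": 0.002, "y": 0, "z": 0.09, "twist": 0}, {"x": 0.002, "y": 0, "z": 0.105, "twist": 0}, {"x": 0.002, "y": 0, "z": 0.11, "twist": 0}, {"x": 0.002, "y": 0, "z": 0.1115, "twist": 0}, {"x": 0.002, "y": 0, "z": 0.1115, "twist": 0}]'

```text
time: 9.95
tool_pos: [471.0, -234.1, 73.2]
tcp_rot: [3.141, 0.0, 1.589]
contact_force: [-0.2, 0.1, 0.2]
grip_width: 73.6
finger_force: 0.0
```

Call:
play_rows --commands '[{"x": 0, "y": 0, "z": 0, "twist": 0}, {"x": 0, "y": 0, "z": 0, "twist": 0}, {"x": 0, "y": 0, "z": 0, "twist": 0}, {"x": 0, "y": 0, "z": 0, "twist": 0}, {"x": 0, "y": 0, "z": 0, "twist": 0}, {"x": 0, "y": 0, "z": 0, "twist": 0}, {"x": 0, "y": 0, "z": 0, "twist": 0}, {"x": 0, "y": 0, "z": 0, "twist": 0}]' --jaw 1

```text
time: 10.75
tool_pos: [470.7, -234.0, 72.7]
tcp_rot: [3.141, -0.0, 1.589]
contact_force: [-0.7, 0.5, 1.1]
grip_width: 31.7
finger_force: 30.0
```

```bash
python3 -c "
from h import *
go(516,153,180,1.588)"
```

```text
t 10.75 at [ 470.7 -234.    72.7] yaw 1.5889 shift [ 386.1   52.3 -107.3] twist 0.05 w 31.7 30.0 F [-0.7  0.5  1.1]
```

Call:
play_rows --commands '[{"x": 0, "y": 0, "z": -0.01, "twist": 0}, {"x": 0, "y": 0, "z": -0.035, "twist": 0}, {"x": 0, "y": 0, "z": -0.07, "twist": 0}, {"x": 0, "y": 0, "z": -0.1, "twist": 0}, {"x": 0.01, "y": 0.001, "z": -0.11, "twist": 0}, {"x": 0.035, "y": 0.005, "z": -0.11, "twist": 0}, {"x": 0.07, "y": 0.01, "z": -0.11, "twist": 0}, {"x": 0.11, "y": 0.015, "z": -0.11, "twist": 0}]'

```text
time: 11.55
tool_pos: [483.1, -122.4, 182.2]
tcp_rot: [-3.141, -0.001, 1.587]
contact_force: [1.1, 0.1, -1.4]
grip_width: 31.4
finger_force: 30.0
```

Call:
play_rows --commands '[{"x": 0.04, "y": 0.006, "z": 0, "twist": 0}, {"x": 0.08, "y": 0.011, "z": 0, "twist": 0}, {"x": 0.12, "y": 0.016, "z": 0, "twist": 0}, {"x": 0.16, "y": 0.022, "z": 0, "twist": 0}, {"x": 0.2, "y": 0.027, "z": 0, "twist": 0}, {"x": 0.235, "y": 0.032, "z": 0, "twist": 0}, {"x": 0.26, "y": 0.036, "z": 0, "twist": 0}, {"x": 0.276, "y": 0.037, "z": 0, "twist": 0}]'

```text
time: 12.35
tool_pos: [514.9, 155.2, 182.0]
tcp_rot: [-3.14, -0.0, 1.591]
contact_force: [0.4, -0.5, -1.6]
grip_width: 31.5
finger_force: 30.0
```

Call:
play_rows --commands '[{"x": 0, "y": 0, "z": 0, "twist": 0}, {"x": 0, "y": 0, "z": 0.03, "twist": 0}, {"x": 0, "y": 0, "z": 0.06, "twist": 0}, {"x": 0, "y": 0, "z": 0.085, "twist": 0}, {"x": 0, "y": 0, "z": 0.1, "twist": 0}, {"x": 0, "y": 0, "z": 0.11, "twist": 0}, {"x": 0, "y": 0, "z": 0.114, "twist": 0}, {"x": 0, "y": 0, "z": 0.115, "twist": 0}]'

```text
time: 13.15
tool_pos: [515.9, 152.5, 67.9]
tcp_rot: [3.141, 0.0, 1.588]
contact_force: [-0.9, 0.2, -0.3]
grip_width: 31.3
finger_force: 30.0
```

```bash
python3 -c "
from h import *
go(516,153,67.5,1.588)"
```

```text
t 13.15 at [515.9 152.5  67.9] yaw 1.5883 shift [0.5 0.2 0.4] twist 0.02 w 31.3 30.0 F [-0.9  0.2 -0.3]
```

Call:
play_rows --commands '[{"x": 0, "y": 0, "z": 0, "twist": 0}, {"x": 0, "y": 0, "z": 0, "twist": 0}, {"x": 0, "y": 0, "z": 0, "twist": 0}, {"x": 0, "y": 0, "z": 0, "twist": 0}, {"x": 0, "y": 0, "z": -0.02, "twist": 0}, {"x": 0, "y": 0, "z": -0.05, "twist": 0}, {"x": 0, "y": 0, "z": -0.085, "twist": 0}, {"x": 0, "y": 0, "z": -0.115, "twist": 0}]' --jaw 0.15

```text
time: 13.95
tool_pos: [515.8, 153.0, 184.5]
tcp_rot: [3.141, -0.0, 1.589]
contact_force: [-0.0, 0.1, 0.0]
grip_width: 77.7
finger_force: 0.0
```

Call:
play_rows --commands '[{"x": -0.03, "y": -0.003, "z": 0, "twist": 0}, {"x": -0.075, "y": -0.008, "z": 0, "twist": 0}, {"x": -0.12, "y": -0.013, "z": 0, "twist": 0}, {"x": -0.165, "y": -0.018, "z": 0, "twist": 0}, {"x": -0.21, "y": -0.023, "z": 0, "twist": 0}, {"x": -0.255, "y": -0.028, "z": 0, "twist": 0}, {"x": -0.3, "y": -0.033, "z": 0, "twist": 0}, {"x": -0.345, "y": -0.038, "z": 0, "twist": 0}]'

```text
time: 14.75
tool_pos: [483.5, -194.5, 183.0]
tcp_rot: [3.141, 0.0, 1.589]
contact_force: [0.1, -0.9, 0.8]
grip_width: 78.4
finger_force: 0.0
```

Call:
play_rows --commands '[{"x": -0.045, "y": -0.005, "z": 0, "twist": 0}, {"x": -0.085, "y": -0.01, "z": 0, "twist": 0}, {"x": -0.11, "y": -0.013, "z": 0, "twist": 0}, {"x": -0.121, "y": -0.015, "z": 0, "twist": 0}, {"x": -0.121, "y": -0.015, "z": 0, "twist": 0}, {"x": -0.121, "y": -0.015, "z": 0, "twist": 0}, {"x": -0.121, "y": -0.015, "z": 0, "twist": 0}, {"x": -0.121, "y": -0.015, "z": 0, "twist": 0}]'

```text
time: 15.55
tool_pos: [471.5, -312.7, 182.9]
tcp_rot: [3.142, -0.0, 1.591]
contact_force: [0.0, 0.1, 0.0]
grip_width: 77.9
finger_force: 0.0
```

```bash
python3 -c "
from h import *
c=snap('wrist','w4')
go(471,-315,44,1.588)
for n,p in [('potbase',(471,-315,8)),('pottop',(471,-315,66)),('gear',(547,-272,22)),('place',(470,-233.5,8))]: print(n,proj(c,p))
im=cv2.imread('pics/w4.png')[120:320,220:440];cv2.imwrite('pics/w4c.png',cv2.resize(im,None,fx=3,fy=3,interpolation=cv2.INTER_CUBIC))
"
```

```text
t 15.6 at [ 471.5 -312.9  182.9] yaw 1.5904 shift [ -2.1  -0.5 138.9] twist 0.14 w 78.0 0.0 F [-0.1 -0.6  1. ]
potbase [324.45436882 192.51543216]
pottop [324.53011575 211.11380681]
gear [409.09539758 152.37390007]
place [325.11454786 106.23288775]
```

View pics/w4c.png

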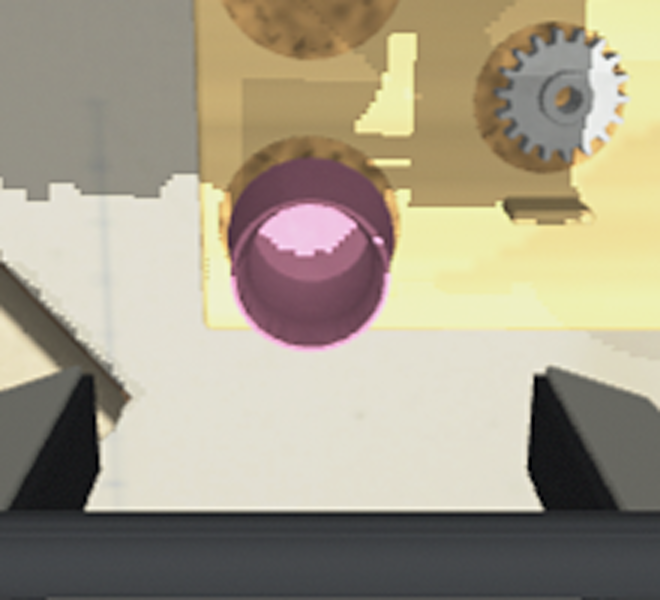

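The pot rim is centred at crop (310,274), pixel (323,211), which matches (470.5,-315). The sponge at lower left is clear of the finger. I'll narrow the jaw to miss the cheek.

Call:
play_rows --commands '[{"x": -0.002, "y": -0.001, "z": 0, "twist": 0}, {"x": -0.002, "y": -0.001, "z": 0.02, "twist": 0}, {"x": -0.002, "y": -0.001, "z": 0.05, "twist": 0}, {"x": -0.002, "y": -0.001, "z": 0.08, "twist": 0}, {"x": -0.002, "y": -0.001, "z": 0.11, "twist": 0}, {"x": -0.002, "y": -0.001, "z": 0.13, "twist": 0}, {"x": -0.002, "y": -0.001, "z": 0.137, "twist": 0}, {"x": -0.002, "y": -0.001, "z": 0.139, "twist": 0}]' --jaw 0.25

```text
time: 16.4
tool_pos: [470.0, -315.8, 43.2]
tcp_rot: [-3.141, -0.001, 1.589]
contact_force: [0.2, 0.5, 0.7]
grip_width: 68.8
finger_force: 0.0
```

Call:
play_rows --commands '[{"x": 0, "y": 0, "z": 0, "twist": 0}, {"x": 0, "y": 0, "z": 0, "twist": 0}, {"x": 0, "y": 0, "z": 0, "twist": 0}, {"x": 0, "y": 0, "z": 0, "twist": 0}, {"x": 0, "y": 0, "z": 0, "twist": 0}, {"x": 0, "y": 0, "z": 0, "twist": 0}, {"x": 0, "y": 0, "z": 0, "twist": 0}, {"x": 0, "y": 0, "z": 0, "twist": 0}]' --jaw 1

```text
time: 17.2
tool_pos: [470.7, -316.5, 44.8]
tcp_rot: [3.14, 0.001, 1.589]
contact_force: [-0.2, -0.6, 6.0]
grip_width: 49.3
finger_force: 30.0
```

```bash
python3 -c "
from h import *
go(527,246,180,1.588)"
```

```text
t 17.2 at [ 470.7 -316.5   44.8] yaw 1.5888 shift [ 561.2   66.7 -135.9] twist 0.05 w 49.3 30.0 F [-0.2 -0.6  6. ]
```

Call:
play_rows --commands '[{"x": 0, "y": 0, "z": -0.01, "twist": 0}, {"x": 0, "y": 0, "z": -0.035, "twist": 0}, {"x": 0, "y": 0, "z": -0.07, "twist": 0}, {"x": 0, "y": 0, "z": -0.105, "twist": 0}, {"x": 0, "y": 0, "z": -0.13, "twist": 0}, {"x": 0.02, "y": 0.003, "z": -0.135, "twist": 0}, {"x": 0.055, "y": 0.007, "z": -0.135, "twist": 0}, {"x": 0.095, "y": 0.012, "z": -0.135, "twist": 0}]'

```text
time: 18.0
tool_pos: [480.2, -220.4, 179.4]
tcp_rot: [3.141, 0.0, 1.587]
contact_force: [0.5, 0.3, -1.1]
grip_width: 48.9
finger_force: 30.0
```

Call:
play_rows --commands '[{"x": 0.045, "y": 0.005, "z": 0, "twist": 0}, {"x": 0.09, "y": 0.01, "z": 0, "twist": 0}, {"x": 0.135, "y": 0.015, "z": 0, "twist": 0}, {"x": 0.18, "y": 0.02, "z": 0, "twist": 0}, {"x": 0.225, "y": 0.025, "z": 0, "twist": 0}, {"x": 0.27, "y": 0.03, "z": 0, "twist": 0}, {"x": 0.315, "y": 0.035, "z": 0, "twist": 0}, {"x": 0.36, "y": 0.04, "z": 0, "twist": 0}]'

```text
time: 18.8
tool_pos: [513.6, 141.7, 179.3]
tcp_rot: [3.141, -0.0, 1.589]
contact_force: [0.2, 0.4, -0.4]
grip_width: 49.3
finger_force: 30.0
```

Call:
play_rows --commands '[{"x": 0.04, "y": 0.005, "z": 0, "twist": 0}, {"x": 0.07, "y": 0.01, "z": 0, "twist": 0}, {"x": 0.095, "y": 0.014, "z": 0, "twist": 0}, {"x": 0.106, "y": 0.015, "z": 0, "twist": 0}, {"x": 0.106, "y": 0.015, "z": 0.02, "twist": 0}, {"x": 0.106, "y": 0.015, "z": 0.05, "twist": 0}, {"x": 0.106, "y": 0.015, "z": 0.08, "twist": 0}, {"x": 0.106, "y": 0.015, "z": 0.11, "twist": 0}]'

```text
time: 19.6
tool_pos: [526.9, 245.3, 68.1]
tcp_rot: [3.141, 0.0, 1.588]
contact_force: [0.1, 0.2, -0.2]
grip_width: 49.2
finger_force: 30.0
```

Call:
play_rows --commands '[{"x": 0, "y": 0, "z": 0.01, "twist": 0}, {"x": 0, "y": 0, "z": 0.018, "twist": 0}, {"x": 0, "y": 0, "z": 0.024, "twist": 0}, {"x": 0, "y": 0, "z": 0.028, "twist": 0}, {"x": 0, "y": 0, "z": 0.029, "twist": 0}, {"x": 0, "y": 0, "z": 0.029, "twist": 0}, {"x": 0, "y": 0, "z": 0.029, "twist": 0}, {"x": 0, "y": 0, "z": 0.029, "twist": 0}]'

```text
time: 20.4
tool_pos: [527.2, 246.2, 40.2]
tcp_rot: [3.141, -0.0, 1.589]
contact_force: [0.3, -1.3, -0.8]
grip_width: 49.2
finger_force: 30.0
```

```bash
python3 -c "
from h import *
c=snap('wrist','w5')
go(527,246,39.5,1.588)"
```

```text
t 20.45 at [527.2 246.2  40.1] yaw 1.5889 shift [-0.2 -0.2  0.6] twist 0.05 w 49.5 30.0 F [ 0.6  1.4 -0.3]
```

View pics/w5.png

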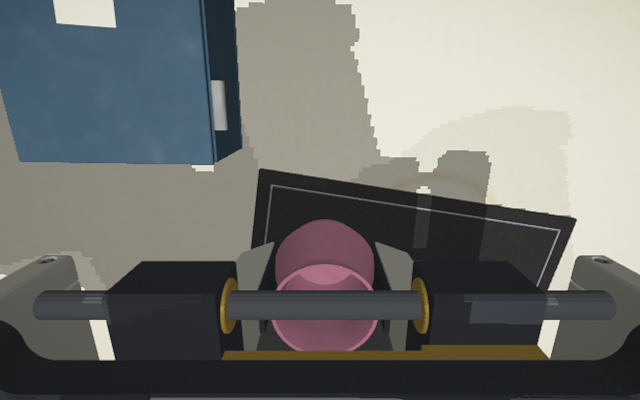

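The pot is within the mat, clear of its edge. Releasing, then on to the gear.

Call:
play_rows --commands '[{"x": 0, "y": 0, "z": 0, "twist": 0}, {"x": 0, "y": 0, "z": 0, "twist": 0}, {"x": 0, "y": 0, "z": 0, "twist": 0}, {"x": 0, "y": 0, "z": 0, "twist": 0}, {"x": 0, "y": 0, "z": -0.02, "twist": 0}, {"x": 0, "y": 0, "z": -0.06, "twist": 0}, {"x": 0, "y": 0, "z": -0.105, "twist": 0}, {"x": 0, "y": 0, "z": -0.145, "twist": 0}]' --jaw 0.25

```text
time: 21.25
tool_pos: [527.0, 246.1, 186.7]
tcp_rot: [3.141, -0.0, 1.589]
contact_force: [0.5, 0.5, -0.2]
grip_width: 69.0
finger_force: 0.0
```

Call:
play_rows --commands '[{"x": -0.04, "y": 0, "z": 0, "twist": 0}, {"x": -0.085, "y": 0, "z": 0, "twist": 0}, {"x": -0.13, "y": 0, "z": 0, "twist": 0}, {"x": -0.175, "y": 0, "z": 0, "twist": 0}, {"x": -0.22, "y": 0, "z": 0, "twist": 0}, {"x": -0.265, "y": 0, "z": 0, "twist": 0}, {"x": -0.31, "y": 0, "z": 0, "twist": 0}, {"x": -0.355, "y": 0, "z": 0, "twist": 0}]'

```text
time: 22.05
tool_pos: [533.1, -110.6, 184.9]
tcp_rot: [3.141, -0.0, 1.589]
contact_force: [-0.2, 0.2, -0.9]
grip_width: 68.9
finger_force: 0.0
```

Call:
play_rows --commands '[{"x": -0.045, "y": 0.003, "z": 0, "twist": 0}, {"x": -0.09, "y": 0.006, "z": 0, "twist": 0}, {"x": -0.13, "y": 0.01, "z": 0, "twist": 0}, {"x": -0.155, "y": 0.01, "z": 0, "twist": 0}, {"x": -0.163, "y": 0.01, "z": 0, "twist": 0}, {"x": -0.163, "y": 0.01, "z": 0, "twist": 0}, {"x": -0.163, "y": 0.01, "z": 0, "twist": 0}, {"x": -0.163, "y": 0.01, "z": 0, "twist": 0}]' --jaw 0.3

```text
time: 22.85
tool_pos: [546.5, -270.0, 184.9]
tcp_rot: [-3.142, -0.0, 1.59]
contact_force: [0.0, 0.5, -0.2]
grip_width: 64.2
finger_force: 0.0
```

```bash
python3 -c "
from h import *
c=snap('wrist','w6');snap('top','t2');snap('scene','s2')
go(547,-272,100,1.588)
for n,p in [('gear',(547,-272,22)),('cork',(547,-272,8)),('p1',(470,-233.5,8)),('p2',(471,-316,8)),('p3',(618.5,-271.5,8))]: print(n,proj(c,p))
im=cv2.imread('pics/w6.png')[130:280,215:435];a=cv2.resize(im,None,fx=3.6,fy=3.6,interpolation=cv2.INTER_CUBIC);cv2.imwrite('pics/w6c.png',a)
"
```

```text
t 23.0 at [ 546.6 -270.5  184.9] yaw 1.5902 shift [-1.5  0.4 84.9] twist 0.13 w 64.0 0.0 F [0.3 0.2 0.1]
gear [325.5379165 195.5589263]
cork [325.48039094 191.74793002]
p1 [245.8182208  151.33995512]
p2 [251.02160648 231.55671999]
p3 [397.40176052 192.60420104]
```

View pics/w6c.png

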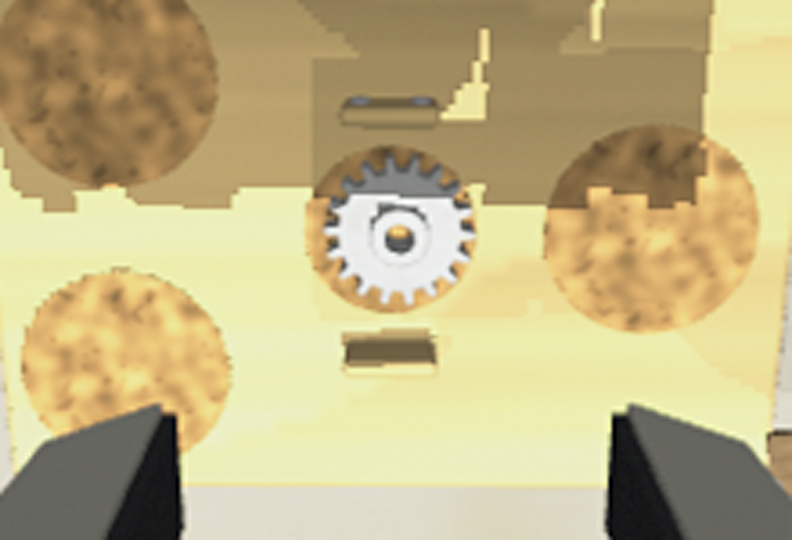

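The gear hub is at (326,196), as predicted for (547,-272), and the three corks are empty and within 2 mm of estimates. Gripping the gear.

Call:
play_rows --commands '[{"x": -0.001, "y": 0.0005, "z": 0.03, "twist": 0}, {"x": -0.001, "y": 0.0005, "z": 0.065, "twist": 0}, {"x": -0.001, "y": 0.0005, "z": 0.1, "twist": 0}, {"x": -0.001, "y": 0.0005, "z": 0.125, "twist": 0}, {"x": -0.001, "y": 0.0005, "z": 0.14, "twist": 0}, {"x": -0.001, "y": 0.0005, "z": 0.145, "twist": 0}, {"x": -0.001, "y": 0.0005, "z": 0.1485, "twist": 0}, {"x": -0.001, "y": 0.0005, "z": 0.1495, "twist": 0}]'

```text
time: 23.8
tool_pos: [547.5, -272.9, 36.1]
tcp_rot: [3.14, 0.001, 1.589]
contact_force: [-0.7, 0.7, 0.1]
grip_width: 64.5
finger_force: 0.0
```

Call:
play_rows --commands '[{"x": 0, "y": 0, "z": 0, "twist": 0}, {"x": 0, "y": 0, "z": 0, "twist": 0}, {"x": 0, "y": 0, "z": 0, "twist": 0}, {"x": 0, "y": 0, "z": 0, "twist": 0}, {"x": 0, "y": 0, "z": 0, "twist": 0}, {"x": 0, "y": 0, "z": 0, "twist": 0}, {"x": 0, "y": 0, "z": 0, "twist": 0}, {"x": 0, "y": 0, "z": 0, "twist": 0}]' --jaw 1

```text
time: 24.6
tool_pos: [547.1, -272.8, 35.7]
tcp_rot: [3.141, 0.0, 1.589]
contact_force: [-1.5, 0.2, 5.8]
grip_width: 39.4
finger_force: 30.0
```

```bash
python3 -c "
from h import *
go(590.5,-38.5,53,1.588)"
```

```text
t 24.6 at [ 547.1 -272.8   35.7] yaw 1.5888 shift [233.4  47.6 -17.4] twist 0.05 w 39.4 30.0 F [-1.5  0.2  5.8]
```

Call:
play_rows --commands '[{"x": 0, "y": 0, "z": -0.01, "twist": 0}, {"x": 0, "y": 0, "z": -0.035, "twist": 0}, {"x": 0, "y": 0, "z": -0.06, "twist": 0}, {"x": 0, "y": 0, "z": -0.08, "twist": 0}, {"x": 0.02, "y": 0.004, "z": -0.09, "twist": 0}, {"x": 0.055, "y": 0.011, "z": -0.09, "twist": 0}, {"x": 0.095, "y": 0.019, "z": -0.09, "twist": 0}, {"x": 0.135, "y": 0.027, "z": -0.09, "twist": 0}]'

```text
time: 25.4
tool_pos: [571.3, -136.0, 125.6]
tcp_rot: [3.142, -0.0, 1.588]
contact_force: [0.9, 0.8, -0.0]
grip_width: 39.7
finger_force: 30.0
```

Call:
play_rows --commands '[{"x": 0.035, "y": 0.007, "z": 0, "twist": 0}, {"x": 0.065, "y": 0.014, "z": 0, "twist": 0}, {"x": 0.085, "y": 0.018, "z": 0, "twist": 0}, {"x": 0.095, "y": 0.02, "z": 0, "twist": 0}, {"x": 0.098, "y": 0.0205, "z": 0, "twist": 0}, {"x": 0.098, "y": 0.0205, "z": 0, "twist": 0}, {"x": 0.098, "y": 0.0205, "z": 0, "twist": 0}, {"x": 0.098, "y": 0.0205, "z": 0, "twist": 0}]'

```text
time: 26.2
tool_pos: [590.0, -39.9, 125.2]
tcp_rot: [-3.142, 0.0, 1.587]
contact_force: [-0.6, 0.9, 0.1]
grip_width: 39.7
finger_force: 30.0
```

```bash
python3 -c "
from h import *
c=snap('wrist','w7')
go(590.5,-38.5,53.5,1.588)
p=bot.get_obs()['tool_pos']
print('pan',proj(c,(590.5,-38.5,26)),'gear hub',proj(c,p+[0,0.8,-13.7]))
"
```

```text
t 26.25 at [590.  -39.7 125.2] yaw 1.5875 shift [ 1.2  0.5 71.7] twist -0.03 w 39.4 30.0 F [0.2 0.1 0.2]
pan [325.89647243 213.87079039] gear hub [325.84346366 269.43498314]
```

View pics/w7.png

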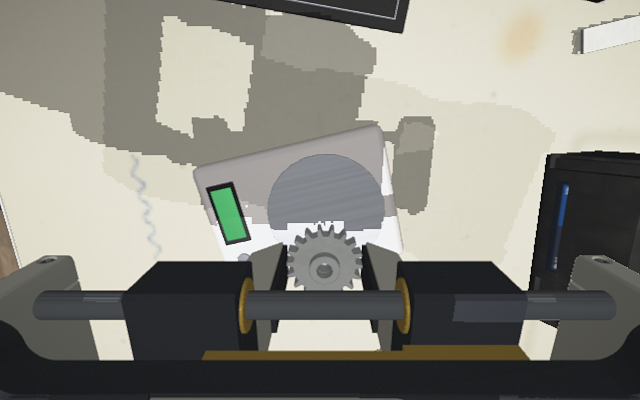

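The gear is held level, hub at (324,268). The pan spans columns 267–385 with its far edge at row 153. I'll check that edge against the estimate.

```bash
python3 -c "
from h import *
c=load('w7')
for y in (-40,-38.5,-37,-35): print(y,[proj(c,(590.5+45*np.cos(a),y+45*np.sin(a),26)).round(1).tolist() for a in (np.pi/2,0,np.pi)])
"
```

```text
-40 [[327.0, 156.7], [384.9, 216.6], [266.7, 214.8]]
-38.5 [[327.0, 154.6], [385.0, 214.8], [266.7, 213.0]]
-37 [[327.1, 152.5], [385.2, 212.9], [266.6, 211.1]]
-35 [[327.1, 149.7], [385.4, 210.4], [266.5, 208.6]]
```

Call:
play_rows --commands '[{"x": 0.0015, "y": 0.0005, "z": 0.02, "twist": 0}, {"x": 0.0015, "y": 0.0005, "z": 0.04, "twist": 0}, {"x": 0.0015, "y": 0.0005, "z": 0.055, "twist": 0}, {"x": 0.0015, "y": 0.0005, "z": 0.063, "twist": 0}, {"x": 0.0015, "y": 0.0005, "z": 0.068, "twist": 0}, {"x": 0.0015, "y": 0.0005, "z": 0.07, "twist": 0}, {"x": 0.0015, "y": 0.0005, "z": 0.071, "twist": 0}, {"x": 0.0015, "y": 0.0005, "z": 0.071, "twist": 0}]'

```text
time: 27.05
tool_pos: [590.9, -37.4, 54.7]
tcp_rot: [3.141, 0.0, 1.589]
contact_force: [-0.8, -0.7, 0.4]
grip_width: 39.5
finger_force: 30.0
```

```bash
python3 -c "
from h import *
go(590.5,-38.5,53.7,1.588)"
```

```text
t 27.05 at [590.9 -37.4  54.7] yaw 1.5888 shift [-1.1 -0.5  1. ] twist 0.05 w 39.5 30.0 F [-0.8 -0.7  0.4]
```

Call:
play_rows --commands '[{"x": -0.001, "y": -0.0005, "z": 0.0005, "twist": 0}, {"x": -0.001, "y": -0.0005, "z": 0.001, "twist": 0}, {"x": -0.001, "y": -0.0005, "z": 0.001, "twist": 0}, {"x": -0.001, "y": -0.0005, "z": 0.001, "twist": 0}, {"x": -0.001, "y": -0.0005, "z": 0.001, "twist": 0}, {"x": -0.001, "y": -0.0005, "z": 0.001, "twist": 0}, {"x": -0.001, "y": -0.0005, "z": 0.001, "twist": 0}, {"x": -0.001, "y": -0.0005, "z": 0.001, "twist": 0}]'

```text
time: 27.85
tool_pos: [590.4, -38.4, 53.7]
tcp_rot: [3.141, 0.0, 1.589]
contact_force: [-0.6, -1.2, 6.1]
grip_width: 39.7
finger_force: 30.0
```

Call:
play_rows --commands '[{"x": 0, "y": 0, "z": 0, "twist": 0}, {"x": 0, "y": 0, "z": 0, "twist": 0}, {"x": 0, "y": 0, "z": 0, "twist": 0}, {"x": 0, "y": 0, "z": 0, "twist": 0}, {"x": 0, "y": 0, "z": 0, "twist": 0}, {"x": 0, "y": 0, "z": -0.02, "twist": 0}, {"x": 0, "y": 0, "z": -0.06, "twist": 0}, {"x": 0, "y": 0, "z": -0.1, "twist": 0}]' --jaw 0.25

```text
time: 28.65
tool_pos: [589.6, -38.2, 153.6]
tcp_rot: [-3.139, -0.001, 1.589]
contact_force: [0.6, 0.2, 0.9]
grip_width: 68.8
finger_force: 0.0
```

Call:
play_rows --commands '[{"x": 0, "y": 0, "z": -0.03, "twist": 0}, {"x": 0, "y": 0, "z": -0.035, "twist": 0}, {"x": 0, "y": 0, "z": -0.035, "twist": 0}, {"x": 0, "y": 0, "z": -0.035, "twist": 0}, {"x": 0, "y": 0, "z": -0.035, "twist": 0}, {"x": 0, "y": 0, "z": -0.035, "twist": 0}, {"x": 0, "y": 0, "z": -0.035, "twist": 0}, {"x": 0, "y": 0, "z": -0.035, "twist": 0}]'

```text
time: 29.45
tool_pos: [590.0, -38.3, 187.7]
tcp_rot: [-3.141, -0.0, 1.589]
contact_force: [1.2, -0.6, 0.6]
grip_width: 68.6
finger_force: 0.0
```

```bash
python3 -c "
from h import *
c=snap('wrist','w8');snap('scene','s3')
go(527,246.2,185,1.588)
print('pan',proj(c,(590.5,-37.7,26)),'hub',proj(c,(590.5,-37.7,40)))
a=cv2.imread('pics/w8.png')[110:310,220:430];a=cv2.resize(a,None,fx=1.8,fy=1.8,interpolation=cv2.INTER_CUBIC)
b=cv2.imread('pics/s3.png')[140:240,305:505];b=cv2.resize(b,None,fx=1.89,fy=2.1,interpolation=cv2.INTER_CUBIC)
cv2.imwrite('pics/m8.png',np.vstack([a,b]))
"
```

```text
t 29.55 at [590.1 -38.3 188. ] yaw 1.5888 shift [285.6 -58.    3.1] twist 0.05 w 68.7 0.0 F [-0.1  0.1 -0.8]
pan [325.65891275 193.2290043 ] hub [325.71774001 197.31024596]
```

View pics/m8.png

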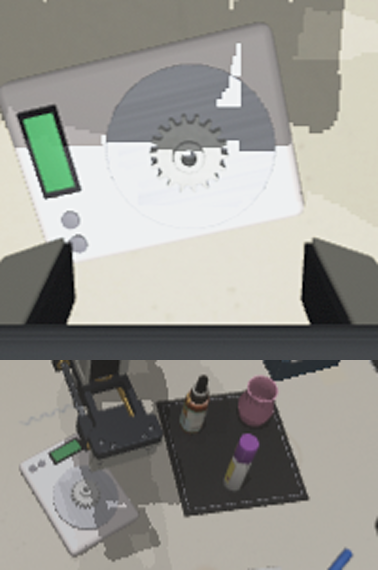

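The gear lies hub up in the middle of the pan; its hub at (325.5,197) matches the prediction. All three things stand upright on the mat. Now the pot goes back.

Call:
play_rows --commands '[{"x": 0.03, "y": -0.006, "z": 0, "twist": 0}, {"x": 0.075, "y": -0.015, "z": 0, "twist": 0}, {"x": 0.12, "y": -0.024, "z": 0, "twist": 0}, {"x": 0.165, "y": -0.033, "z": 0, "twist": 0}, {"x": 0.21, "y": -0.042, "z": 0, "twist": 0}, {"x": 0.25, "y": -0.051, "z": 0, "twist": 0}, {"x": 0.275, "y": -0.056, "z": 0, "twist": 0}, {"x": 0.2855, "y": -0.058, "z": 0, "twist": 0}]'

```text
time: 30.35
tool_pos: [526.2, 248.5, 188.3]
tcp_rot: [3.141, -0.001, 1.592]
contact_force: [-0.1, -0.4, -0.1]
grip_width: 68.2
finger_force: 0.0
```

Call:
play_rows --commands '[{"x": 0, "y": 0, "z": 0, "twist": 0}, {"x": 0, "y": 0, "z": 0.03, "twist": 0}, {"x": 0, "y": 0, "z": 0.065, "twist": 0}, {"x": 0, "y": 0, "z": 0.1, "twist": 0}, {"x": 0, "y": 0, "z": 0.125, "twist": 0}, {"x": 0, "y": 0, "z": 0.14, "twist": 0}, {"x": 0, "y": 0, "z": 0.147, "twist": 0}, {"x": 0, "y": 0, "z": 0.148, "twist": 0}]'

```text
time: 31.15
tool_pos: [527.2, 244.8, 39.6]
tcp_rot: [-3.14, 0.001, 1.587]
contact_force: [-0.8, -1.1, 0.4]
grip_width: 69.1
finger_force: 0.0
```

Call:
play_rows --commands '[{"x": 0, "y": 0, "z": 0, "twist": 0}, {"x": 0, "y": 0, "z": 0, "twist": 0}, {"x": 0, "y": 0, "z": 0, "twist": 0}, {"x": 0, "y": 0, "z": 0, "twist": 0}, {"x": 0, "y": 0, "z": 0, "twist": 0}, {"x": 0, "y": 0, "z": 0, "twist": 0}, {"x": 0, "y": 0, "z": 0, "twist": 0}, {"x": 0, "y": 0, "z": 0, "twist": 0}]' --jaw 1

```text
time: 31.95
tool_pos: [527.6, 246.2, 41.2]
tcp_rot: [3.14, -0.0, 1.589]
contact_force: [-0.9, -1.3, 6.6]
grip_width: 48.9
finger_force: 30.0
```

```bash
python3 -c "
from h import *
go(470.5,-316.8,45,1.588)"
```

```text
t 31.95 at [527.6 246.2  41.2] yaw 1.589 shift [-561.9  -67.4   -4.1] twist 0.06 w 48.9 30.0 F [-0.9 -1.3  6.6]
```

Call:
play_rows --commands '[{"x": 0, "y": 0, "z": -0.01, "twist": 0}, {"x": 0, "y": 0, "z": -0.035, "twist": 0}, {"x": 0, "y": 0, "z": -0.07, "twist": 0}, {"x": 0, "y": 0, "z": -0.105, "twist": 0}, {"x": 0, "y": 0, "z": -0.13, "twist": 0}, {"x": -0.02, "y": -0.003, "z": -0.14, "twist": 0}, {"x": -0.055, "y": -0.007, "z": -0.14, "twist": 0}, {"x": -0.095, "y": -0.012, "z": -0.14, "twist": 0}]'

```text
time: 32.75
tool_pos: [516.5, 150.8, 181.2]
tcp_rot: [3.14, -0.0, 1.591]
contact_force: [-0.6, -1.4, 0.6]
grip_width: 49.5
finger_force: 30.0
```

Call:
play_rows --commands '[{"x": -0.045, "y": -0.005, "z": 0, "twist": 0}, {"x": -0.09, "y": -0.01, "z": 0, "twist": 0}, {"x": -0.135, "y": -0.015, "z": 0, "twist": 0}, {"x": -0.18, "y": -0.02, "z": 0, "twist": 0}, {"x": -0.225, "y": -0.025, "z": 0, "twist": 0}, {"x": -0.27, "y": -0.03, "z": 0, "twist": 0}, {"x": -0.315, "y": -0.035, "z": 0, "twist": 0}, {"x": -0.36, "y": -0.04, "z": 0, "twist": 0}]'

```text
time: 33.55
tool_pos: [482.7, -211.3, 180.8]
tcp_rot: [3.141, -0.0, 1.589]
contact_force: [0.9, -0.0, -0.7]
grip_width: 49.0
finger_force: 30.0
```

Call:
play_rows --commands '[{"x": -0.04, "y": -0.006, "z": 0, "twist": 0}, {"x": -0.07, "y": -0.011, "z": 0, "twist": 0}, {"x": -0.095, "y": -0.015, "z": 0, "twist": 0}, {"x": -0.107, "y": -0.0155, "z": 0, "twist": 0}, {"x": -0.107, "y": -0.0155, "z": 0.02, "twist": 0}, {"x": -0.107, "y": -0.0155, "z": 0.05, "twist": 0}, {"x": -0.107, "y": -0.0155, "z": 0.08, "twist": 0}, {"x": -0.107, "y": -0.0155, "z": 0.1, "twist": 0}]'

```text
time: 34.35
tool_pos: [469.3, -315.5, 78.5]
tcp_rot: [-3.14, -0.002, 1.589]
contact_force: [0.5, -0.3, -1.3]
grip_width: 49.3
finger_force: 30.0
```

Call:
play_rows --commands '[{"x": 0, "y": 0, "z": 0.01, "twist": 0}, {"x": 0, "y": 0, "z": 0.02, "twist": 0}, {"x": 0, "y": 0, "z": 0.027, "twist": 0}, {"x": 0, "y": 0, "z": 0.031, "twist": 0}, {"x": 0, "y": 0, "z": 0.033, "twist": 0}, {"x": 0, "y": 0, "z": 0.034, "twist": 0}, {"x": 0, "y": 0, "z": 0.034, "twist": 0}, {"x": 0, "y": 0, "z": 0.034, "twist": 0}]'

```text
time: 35.15
tool_pos: [469.8, -317.2, 46.6]
tcp_rot: [3.141, 0.0, 1.589]
contact_force: [-0.5, -0.2, -0.6]
grip_width: 49.2
finger_force: 30.0
```

```bash
python3 -c "
from h import *
go(470.5,-316.8,46.2,1.588)"
```

```text
t 35.15 at [ 469.8 -317.2   46.6] yaw 1.5888 shift [0.4 0.7 0.4] twist 0.04 w 49.2 30.0 F [-0.5 -0.2 -0.6]
```

Call:
play_rows --commands '[{"x": 0, "y": 0, "z": 0, "twist": 0}, {"x": 0, "y": 0, "z": 0, "twist": 0}, {"x": 0, "y": 0, "z": 0, "twist": 0}, {"x": 0, "y": 0, "z": 0, "twist": 0}, {"x": 0, "y": 0, "z": -0.02, "twist": 0}, {"x": 0, "y": 0, "z": -0.06, "twist": 0}, {"x": 0, "y": 0, "z": -0.105, "twist": 0}, {"x": 0, "y": 0, "z": -0.14, "twist": 0}]' --jaw 0.25

```text
time: 35.95
tool_pos: [469.9, -317.2, 188.7]
tcp_rot: [3.14, 0.001, 1.589]
contact_force: [-0.5, 0.2, -0.6]
grip_width: 69.0
finger_force: 0.0
```

Call:
play_rows --commands '[{"x": 0.04, "y": 0.004, "z": 0, "twist": 0}, {"x": 0.085, "y": 0.009, "z": 0, "twist": 0}, {"x": 0.13, "y": 0.014, "z": 0, "twist": 0}, {"x": 0.175, "y": 0.019, "z": 0, "twist": 0}, {"x": 0.22, "y": 0.024, "z": 0, "twist": 0}, {"x": 0.265, "y": 0.029, "z": 0, "twist": 0}, {"x": 0.31, "y": 0.034, "z": 0, "twist": 0}, {"x": 0.355, "y": 0.04, "z": 0, "twist": 0}]'

```text
time: 36.75
tool_pos: [503.1, 40.5, 186.4]
tcp_rot: [3.141, -0.0, 1.589]
contact_force: [1.6, 0.6, 0.5]
grip_width: 69.0
finger_force: 0.0
```

Call:
play_rows --commands '[{"x": 0.045, "y": 0.006, "z": 0, "twist": 0}, {"x": 0.08, "y": 0.011, "z": 0, "twist": 0}, {"x": 0.105, "y": 0.014, "z": 0, "twist": 0}, {"x": 0.114, "y": 0.0145, "z": 0, "twist": 0}, {"x": 0.114, "y": 0.0145, "z": 0, "twist": 0}, {"x": 0.114, "y": 0.0145, "z": 0, "twist": 0}, {"x": 0.114, "y": 0.0145, "z": 0, "twist": 0}, {"x": 0.114, "y": 0.0145, "z": 0, "twist": 0}]'

```text
time: 37.55
tool_pos: [515.8, 151.7, 186.3]
tcp_rot: [3.142, 0.0, 1.587]
contact_force: [-0.4, -0.9, 0.1]
grip_width: 68.5
finger_force: 0.0
```

```bash
python3 -c "
from h import *
go(515.9,152.6,67.5,1.588)"
```

```text
t 37.55 at [515.8 151.7 186.3] yaw 1.5871 shift [9.000e-01 1.000e-01 1.188e+02] twist -0.05 w 68.5 0.0 F [-0.4 -0.9  0.1]
```

Call:
play_rows --commands '[{"x": 0.0005, "y": 0, "z": 0.02, "twist": 0}, {"x": 0.0005, "y": 0, "z": 0.045, "twist": 0}, {"x": 0.0005, "y": 0, "z": 0.07, "twist": 0}, {"x": 0.0005, "y": 0, "z": 0.095, "twist": 0}, {"x": 0.0005, "y": 0, "z": 0.11, "twist": 0}, {"x": 0.0005, "y": 0, "z": 0.116, "twist": 0}, {"x": 0.0005, "y": 0, "z": 0.1185, "twist": 0}, {"x": 0.0005, "y": 0, "z": 0.1185, "twist": 0}]'

```text
time: 38.35
tool_pos: [516.1, 153.2, 68.2]
tcp_rot: [3.141, -0.0, 1.588]
contact_force: [0.5, -0.2, 0.3]
grip_width: 68.6
finger_force: 0.0
```

Call:
play_rows --commands '[{"x": 0, "y": 0, "z": 0, "twist": 0}, {"x": 0, "y": 0, "z": 0, "twist": 0}, {"x": 0, "y": 0, "z": 0, "twist": 0}, {"x": 0, "y": 0, "z": 0, "twist": 0}, {"x": 0, "y": 0, "z": 0, "twist": 0}, {"x": 0, "y": 0, "z": 0, "twist": 0}, {"x": 0, "y": 0, "z": 0, "twist": 0}, {"x": 0, "y": 0, "z": 0, "twist": 0}]' --jaw 1

```text
time: 39.15
tool_pos: [515.8, 153.4, 67.8]
tcp_rot: [3.141, -0.0, 1.589]
contact_force: [-0.0, -0.5, 0.5]
grip_width: 31.1
finger_force: 30.0
```

```bash
python3 -c "
from h import *
go(470.3,-234.5,72.7,1.588)"
```

```text
t 39.15 at [515.8 153.4  67.8] yaw 1.5889 shift [-387.   -52.5   -4.9] twist 0.05 w 31.1 30.0 F [-0.  -0.5  0.5]
```

Call:
play_rows --commands '[{"x": 0, "y": 0, "z": -0.01, "twist": 0}, {"x": 0, "y": 0, "z": -0.035, "twist": 0}, {"x": 0, "y": 0, "z": -0.07, "twist": 0}, {"x": 0, "y": 0, "z": -0.1, "twist": 0}, {"x": -0.01, "y": -0.001, "z": -0.11, "twist": 0}, {"x": -0.035, "y": -0.005, "z": -0.11, "twist": 0}, {"x": -0.07, "y": -0.01, "z": -0.11, "twist": 0}, {"x": -0.11, "y": -0.015, "z": -0.11, "twist": 0}]'

```text
time: 39.95
tool_pos: [501.7, 42.1, 177.2]
tcp_rot: [-3.14, -0.0, 1.59]
contact_force: [0.2, -0.4, -1.2]
grip_width: 31.2
finger_force: 30.0
```

Call:
play_rows --commands '[{"x": -0.04, "y": -0.006, "z": 0, "twist": 0}, {"x": -0.08, "y": -0.011, "z": 0, "twist": 0}, {"x": -0.12, "y": -0.016, "z": 0, "twist": 0}, {"x": -0.16, "y": -0.022, "z": 0, "twist": 0}, {"x": -0.2, "y": -0.027, "z": 0, "twist": 0}, {"x": -0.235, "y": -0.032, "z": 0, "twist": 0}, {"x": -0.26, "y": -0.036, "z": 0, "twist": 0}, {"x": -0.277, "y": -0.0375, "z": 0, "twist": 0}]'

```text
time: 40.75
tool_pos: [468.9, -236.5, 177.0]
tcp_rot: [-3.14, -0.001, 1.587]
contact_force: [0.6, 0.6, -1.9]
grip_width: 31.2
finger_force: 30.0
```

Call:
play_rows --commands '[{"x": 0, "y": 0, "z": 0, "twist": 0}, {"x": 0, "y": 0, "z": 0.025, "twist": 0}, {"x": 0, "y": 0, "z": 0.055, "twist": 0}, {"x": 0, "y": 0, "z": 0.08, "twist": 0}, {"x": 0, "y": 0, "z": 0.095, "twist": 0}, {"x": 0, "y": 0, "z": 0.101, "twist": 0}, {"x": 0, "y": 0, "z": 0.104, "twist": 0}, {"x": 0, "y": 0, "z": 0.105, "twist": 0}]'

```text
time: 41.55
tool_pos: [470.5, -234.2, 73.1]
tcp_rot: [3.141, 0.0, 1.589]
contact_force: [0.7, 0.3, -0.9]
grip_width: 31.5
finger_force: 30.0
```

```bash
python3 -c "
from h import *
go(470.3,-234,72.7,1.588)"
```

```text
t 41.55 at [ 470.5 -234.2   73.1] yaw 1.5894 shift [ 0.2 -0.2  0.4] twist 0.08 w 31.5 30.0 F [ 0.7  0.3 -0.9]
```

Call:
play_rows --commands '[{"x": 0, "y": 0, "z": 0, "twist": 0}, {"x": 0, "y": 0, "z": 0, "twist": 0}, {"x": 0, "y": 0, "z": 0, "twist": 0}, {"x": 0, "y": 0, "z": 0, "twist": 0}, {"x": 0, "y": 0, "z": -0.02, "twist": 0}, {"x": 0, "y": 0, "z": -0.05, "twist": 0}, {"x": 0, "y": 0, "z": -0.085, "twist": 0}, {"x": 0, "y": 0, "z": -0.115, "twist": 0}]' --jaw 0.25

```text
time: 42.35
tool_pos: [470.2, -234.6, 189.5]
tcp_rot: [3.141, 0.0, 1.589]
contact_force: [-0.5, 0.1, 0.2]
grip_width: 68.7
finger_force: 0.0
```

Call:
play_rows --commands '[{"x": 0.03, "y": 0.01, "z": 0, "twist": 0}, {"x": 0.07, "y": 0.026, "z": 0, "twist": 0}, {"x": 0.115, "y": 0.043, "z": 0, "twist": 0}, {"x": 0.16, "y": 0.06, "z": 0, "twist": 0}, {"x": 0.205, "y": 0.077, "z": 0, "twist": 0}, {"x": 0.25, "y": 0.094, "z": 0, "twist": 0}, {"x": 0.295, "y": 0.111, "z": 0, "twist": 0}, {"x": 0.34, "y": 0.128, "z": 0, "twist": 0}]'

```text
time: 43.15
tool_pos: [592.4, 109.7, 188.0]
tcp_rot: [3.141, 0.0, 1.589]
contact_force: [0.0, -1.0, -0.1]
grip_width: 69.0
finger_force: 0.0
```

Call:
play_rows --commands '[{"x": 0.04, "y": 0.015, "z": 0, "twist": 0}, {"x": 0.06, "y": 0.022, "z": 0, "twist": 0}, {"x": 0.067, "y": 0.025, "z": 0, "twist": 0}, {"x": 0.067, "y": 0.025, "z": 0, "twist": 0}, {"x": 0.067, "y": 0.025, "z": 0, "twist": 0}, {"x": 0.067, "y": 0.025, "z": 0, "twist": 0}, {"x": 0.067, "y": 0.025, "z": 0, "twist": 0}, {"x": 0.067, "y": 0.025, "z": 0, "twist": 0}]'

```text
time: 43.95
tool_pos: [615.8, 174.3, 188.0]
tcp_rot: [3.141, -0.0, 1.588]
contact_force: [0.3, -0.4, 0.3]
grip_width: 69.1
finger_force: 0.0
```

```bash
python3 -c "
from h import *
go(616.3,175.7,74,1.588)"
```

```text
t 43.95 at [615.8 174.3 188. ] yaw 1.5876 shift [  1.4   0.5 114. ] twist -0.02 w 69.1 0.0 F [ 0.3 -0.4  0.3]
```

Call:
play_rows --commands '[{"x": 0.001, "y": 0.0005, "z": 0.02, "twist": 0}, {"x": 0.001, "y": 0.0005, "z": 0.045, "twist": 0}, {"x": 0.001, "y": 0.0005, "z": 0.07, "twist": 0}, {"x": 0.001, "y": 0.0005, "z": 0.09, "twist": 0}, {"x": 0.001, "y": 0.0005, "z": 0.105, "twist": 0}, {"x": 0.001, "y": 0.0005, "z": 0.112, "twist": 0}, {"x": 0.001, "y": 0.0005, "z": 0.114, "twist": 0}, {"x": 0.001, "y": 0.0005, "z": 0.114, "twist": 0}]'

```text
time: 44.75
tool_pos: [616.7, 176.2, 74.3]
tcp_rot: [3.141, -0.0, 1.589]
contact_force: [-0.3, -0.1, -0.1]
grip_width: 69.2
finger_force: 0.0
```

Call:
play_rows --commands '[{"x": 0, "y": 0, "z": 0, "twist": 0}, {"x": 0, "y": 0, "z": 0, "twist": 0}, {"x": 0, "y": 0, "z": 0, "twist": 0}, {"x": 0, "y": 0, "z": 0, "twist": 0}, {"x": 0, "y": 0, "z": 0, "twist": 0}, {"x": 0, "y": 0, "z": 0, "twist": 0}, {"x": 0, "y": 0, "z": 0, "twist": 0}, {"x": 0, "y": 0, "z": 0, "twist": 0}]' --jaw 1

```text
time: 45.55
tool_pos: [616.3, 176.2, 73.8]
tcp_rot: [3.142, -0.0, 1.589]
contact_force: [0.1, -0.3, -0.7]
grip_width: 26.6
finger_force: 30.0
```

```bash
python3 -c "
from h import *
go(618.3,-271,79,1.588)"
```

```text
t 45.55 at [616.3 176.2  73.8] yaw 1.5889 shift [-447.2   -6.1   -5.3] twist 0.05 w 26.6 30.0 F [ 0.1 -0.3 -0.7]
```

Call:
play_rows --commands '[{"x": 0, "y": 0, "z": -0.02, "twist": 0}, {"x": 0, "y": 0, "z": -0.06, "twist": 0}, {"x": 0, "y": 0, "z": -0.1, "twist": 0}, {"x": -0.03, "y": 0, "z": -0.1, "twist": 0}, {"x": -0.07, "y": 0, "z": -0.1, "twist": 0}, {"x": -0.115, "y": 0, "z": -0.1, "twist": 0}, {"x": -0.16, "y": 0, "z": -0.1, "twist": 0}, {"x": -0.205, "y": 0, "z": -0.1, "twist": 0}]'

```text
time: 46.35
tool_pos: [619.7, -30.3, 173.7]
tcp_rot: [-3.142, -0.0, 1.589]
contact_force: [0.8, 0.1, 0.3]
grip_width: 26.0
finger_force: 30.0
```

Call:
play_rows --commands '[{"x": -0.045, "y": -0.006, "z": 0, "twist": 0}, {"x": -0.09, "y": -0.006, "z": 0, "twist": 0}, {"x": -0.135, "y": -0.006, "z": 0, "twist": 0}, {"x": -0.175, "y": -0.006, "z": 0, "twist": 0}, {"x": -0.21, "y": -0.006, "z": 0, "twist": 0}, {"x": -0.235, "y": -0.006, "z": 0, "twist": 0}, {"x": -0.242, "y": -0.006, "z": 0, "twist": 0}, {"x": -0.242, "y": -0.006, "z": 0, "twist": 0}]'

```text
time: 47.15
tool_pos: [618.0, -271.4, 173.2]
tcp_rot: [-3.141, -0.001, 1.587]
contact_force: [0.6, 0.8, -0.7]
grip_width: 25.9
finger_force: 30.0
```

Call:
play_rows --commands '[{"x": 0, "y": 0, "z": 0.02, "twist": 0}, {"x": 0, "y": 0, "z": 0.045, "twist": 0}, {"x": 0, "y": 0, "z": 0.065, "twist": 0}, {"x": 0, "y": 0, "z": 0.08, "twist": 0}, {"x": 0, "y": 0, "z": 0.088, "twist": 0}, {"x": 0, "y": 0, "z": 0.092, "twist": 0}, {"x": 0, "y": 0, "z": 0.094, "twist": 0}, {"x": 0, "y": 0, "z": 0.095, "twist": 0}]'

```text
time: 47.95
tool_pos: [618.8, -270.9, 79.4]
tcp_rot: [3.14, 0.001, 1.589]
contact_force: [0.6, -0.9, -0.9]
grip_width: 26.1
finger_force: 30.0
```

```bash
python3 -c "
from h import *
go(618.3,-271,79,1.588)"
```

```text
t 47.95 at [ 618.8 -270.9   79.4] yaw 1.5889 shift [-0.1 -0.5  0.4] twist 0.05 w 26.1 30.0 F [ 0.6 -0.9 -0.9]
```

Release, rise, and move aside to where the wrist camera sees the whole caddy (as in w1).

Call:
play_rows --commands '[{"x": 0, "y": 0, "z": 0, "twist": 0}, {"x": 0, "y": 0, "z": 0, "twist": 0}, {"x": 0, "y": 0, "z": 0, "twist": 0}, {"x": 0, "y": 0, "z": 0, "twist": 0}, {"x": 0, "y": 0, "z": -0.02, "twist": 0}, {"x": 0, "y": 0, "z": -0.06, "twist": 0}, {"x": 0, "y": 0, "z": -0.105, "twist": 0}, {"x": 0, "y": 0, "z": -0.15, "twist": 0}]' --jaw 0.2

```text
time: 48.75
tool_pos: [618.0, -270.7, 230.2]
tcp_rot: [-3.141, -0.0, 1.589]
contact_force: [0.6, -1.1, -0.7]
grip_width: 73.3
finger_force: 0.0
```

Call:
play_rows --commands '[{"x": 0.02, "y": -0.035, "z": -0.022, "twist": 0}, {"x": 0.041, "y": -0.065, "z": -0.022, "twist": 0}, {"x": 0.061, "y": -0.074, "z": -0.022, "twist": 0}, {"x": 0.061, "y": -0.074, "z": -0.022, "twist": 0}, {"x": 0.061, "y": -0.074, "z": -0.022, "twist": 0}, {"x": 0.061, "y": -0.074, "z": -0.022, "twist": 0}, {"x": 0.061, "y": -0.074, "z": -0.022, "twist": 0}, {"x": 0.061, "y": -0.074, "z": -0.022, "twist": 0}]'

```text
time: 49.55
tool_pos: [543.5, -211.7, 250.2]
tcp_rot: [-3.141, -0.0, 1.588]
contact_force: [1.0, 0.1, -0.5]
grip_width: 73.6
finger_force: 0.0
```

```bash
python3 -c "
from h import *
c=snap('wrist','w9');d=snap('scene','s9');go(545,-210,252)
for n,p in [('glue',(618.5,-271,100)),('drop',(470.3,-234.3,110)),('pot',(470.5,-316.5,66)),('c1',(470.3,-234.3,8)),('c2',(470.5,-316.8,8)),('c3',(618.3,-271.5,8))]: print(n,proj(c,p).round(1),proj(d,p).round(1))
a=cv2.imread('pics/w9.png')[120:320,215:435];a=cv2.resize(a,None,fx=2.7,fy=2.7,interpolation=cv2.INTER_CUBIC)
cv2.imwrite('pics/m9.png',a)
"
```

```text
t 49.65 at [ 543.4 -211.5  250.3] yaw 1.5885 shift [ 1.5  1.6 -1.7] twist None w 73.6 0.0 F [-0.9 -0.   0.5]
glue [401.5 257.4] [257.9 222.3]
drop [243.7 223. ] [261.  165.5]
pot [257.5 278.5] [231.6 183. ]
c1 [263.9 193.2] [266.6 187.8]
c2 [266.5 255.3] [236.2 195. ]
c3 [384.3 224.1] [263.4 239.3]
```

View pics/m9.png

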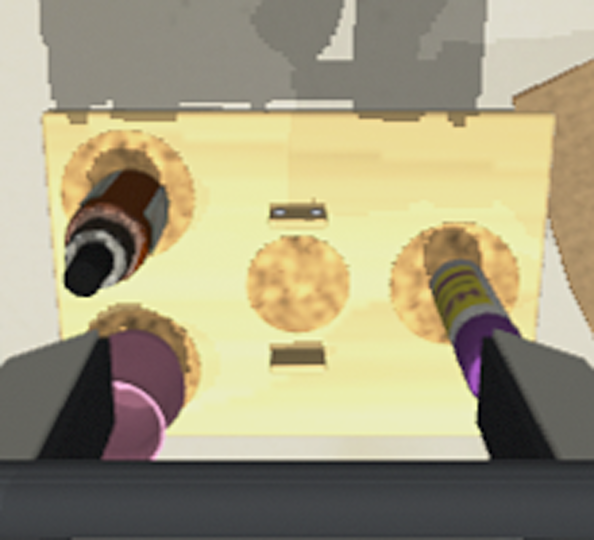

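All three stand on their corks and the gear's mark is empty. As a last numeric check, I'll back away and compare their image positions with the start.

Call:
play_rows --commands '[{"x": 0.05, "y": -0.01, "z": -0.01, "twist": 0}, {"x": 0.1, "y": -0.02, "z": -0.02, "twist": 0}, {"x": 0.15, "y": -0.03, "z": -0.02, "twist": 0}, {"x": 0.2, "y": -0.04, "z": -0.02, "twist": 0}, {"x": 0.25, "y": -0.05, "z": -0.02, "twist": 0}, {"x": 0.3, "y": -0.05, "z": -0.02, "twist": 0}, {"x": 0.35, "y": -0.05, "z": -0.02, "twist": 0}, {"x": 0.35, "y": -0.05, "z": -0.02, "twist": 0}]'

```text
time: 50.45
tool_pos: [486.3, 142.5, 270.9]
tcp_rot: [3.141, -0.002, 1.594]
contact_force: [-0.1, -0.0, 0.9]
grip_width: 73.3
finger_force: 0.0
```

```bash
python3 - <<'E'
from h import *
for n,P in (('top',{'glue':(389,177),'drop':(374,237),'pot':(404,237)}),('scene',{'glue':(260,228),'drop':(264,178),'pot':(234,186),'sponge':(211,169)})):
    c=snap(n,n+'9'); a=cv2.imread(f'pics/{n}0.png'); b=cv2.imread(f'pics/{n}9.png')
    for k,(u,v) in P.items():
        t=a[v-11:v+12,u-9:u+10]; w=b[v-21:v+22,u-19:u+20]
        r=cv2.matchTemplate(cv2.resize(w,None,fx=4,fy=4,interpolation=2),cv2.resize(t,None,fx=4,fy=4,interpolation=2),cv2.TM_CCOEFF_NORMED)
        _,m,_,l=cv2.minMaxLoc(r); print(n,k,round(m,3),(np.array(l)-40)/4)
a=cv2.imread('pics/top9.png')[150:290,160:440];cv2.imwrite('pics/m10.png',cv2.resize(a,None,fx=2.5,fy=2.5,interpolation=cv2.INTER_CUBIC))
E
```

```text
top glue 0.995 [0.5  0.25]
top drop 0.995 [0.25 0.  ]
top pot 0.993 [0.25 0.25]
scene glue 0.934 [-0.75 -0.25]
scene drop 0.986 [-0.5  0. ]
scene pot 0.982 [-0.25 -0.25]
scene sponge 0.998 [0. 0.]
```

View pics/m10.png

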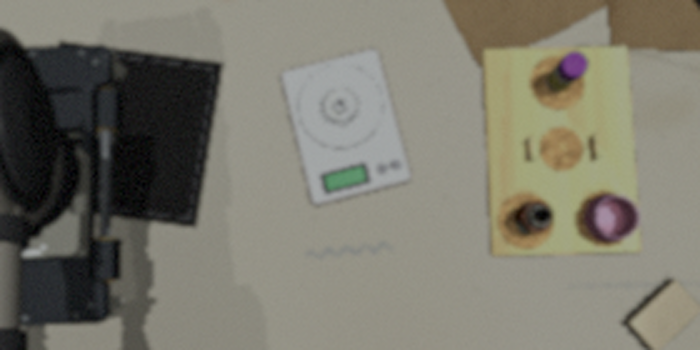

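The glue stick, dropper and pot are back within about 1–2 mm of where they started. The gear is centred on the pan at (340,105) in the crop, and the sponge has not moved. Handing in.

```bash
python3 -c "
from plant import bot
print(bot.close_job())"
```

```text
the job is handed in; nothing more can be done
None
```

Job handed in at about 50 s: the gear lies hub up in the middle of the pan, and the glue stick, dropper and pot stand upright on their original caddy places to within about 1–2 mm; the sponge has not moved, the parts box was never approached but not separately checked, and no verdict was returned.

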